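# Lay out glass canes by colour in the rod rest

## Task

Get the colour station ready for the torch: lay the four glass canes in the rod rest, each in the groove in front of the frit jar of its own colour, resting down in the notches of both wires with its middle halfway between them. They are glass, so set them down rather than drop them, and leave the jars and the red paint marker where they are.

Things in the scene. Friction and masses are not known exactly. Their poses are not given: they have to be found in the camera images.
- rod_rest: fixed pale wooden board, 14 mm thick, jars at its back. Origin: its underside, midway between and along two bent dark wires (6 mm). x: along grooves to the jars; y: along wires; z up. Wires at x=-35, +35 mm; grooves (a notch in each wire) at y=-114, -38, +38, +114 mm, 36 mm wide at top, 16 at floor; wire tops 57 mm up, seated cane's underside 39 mm up. Each groove's jar is at its y, x=+120 mm.
- cane_blue: blue pulled glass cane, a straight rod 8 mm thick and 150 mm long, 35 g, loose, lying flat on the table; it does not roll. Origin: middle of its underside. y runs along its length, z up.
- cane_red: red pulled glass cane, a straight rod 8 mm thick and 110 mm long, 35 g, loose, lying flat on the table; it does not roll. Origin: middle of its underside. y runs along its length, z up.
- cane_white: white pulled glass cane, a straight rod 8 mm thick and 130 mm long, 35 g, loose, lying flat on the table; it does not roll. Origin: middle of its underside. y runs along its length, z up.
- cane_green: green pulled glass cane, a straight rod 8 mm thick and 120 mm long, 35 g, loose, lying flat on the table; it does not roll. Origin: middle of its underside. y runs along its length, z up.
- jar_blue: glass jar of blue frit, black lid with a round blue glass chip on it, 60 mm across, 80 mm tall, loose, standing in one of the rod rest's four recesses (10 mm above the table). Origin: centre of its underside; its x and y axes are parallel to the rod rest's.
- jar_red: glass jar of red frit, grey lid with a round red glass chip on it, 60 mm across, 83 mm tall, loose, standing in one of the rod rest's four recesses (10 mm above the table). Origin: centre of its underside; its x and y axes are parallel to the rod rest's.
- jar_white: glass jar of white frit, grey lid with a round white glass chip on it, 66 mm across, 94 mm tall, loose, standing in one of the rod rest's four recesses (10 mm above the table). Origin: centre of its underside; its x and y axes are parallel to the rod rest's.
- jar_green: glass jar of green frit, open (no lid), 51 mm across, 62 mm tall, loose, standing in one of the rod rest's four recesses (10 mm above the table). Origin: centre of its underside; its x and y axes are parallel to the rod rest's.
- red_marker: red paint marker pen, 13 mm thick, 130 mm long, lying among the canes; it is no cane and stays where it is. Origin: middle of its underside; y runs along its length.
Not all that is in view belongs to the job. Leave any yellow look-alike of the jar_blue alone.

How it is judged:
By the outcome, as a careful person would: the job done as asked, in the order asked, and still so for the second after the job is handed in, with the robot touching nothing.
It also fails if it takes over 107 s, if anything falls off the work surface, if the arm or the gripper's body presses on something with over 40 N, if the wrist force passes 120 N, or if a joint passes its speed limit or range.

## Robot

A 6-joint arm with a two-finger parallel gripper is mounted at the origin on a cart in front of the work surface, level with it; the furniture and walls round the work are solid. World frame = base frame: x ahead of the robot, y to its left, z up, the work surface at z = 0. Lengths are in m, angles in rad, forces in N, time in s.
With the tool pointing down it reaches from about 0.35 to 0.975 m from the base axis. Payload 4.9 kg.
Tool frame: the origin (TCP) lies midway between the tips of the shut fingers; the grasp point (between the pads) lies 19 mm behind it; z points along the fingers, y is the direction in which the jaws open and shut (so a half turn about z gives the same grasp; the last joint's range is limited). The gripper opens to 85 mm and grips with 20 to 120 N. Pads are 22 mm wide; open, the fingers measure 114 mm over their backs; the gripper's body (76 mm by 85 mm) begins 54 mm behind the grasp point. The pads swing forward as they close: fully open they stand 13 mm farther back than shut.
Start: joints at [-1.332, 0.053, 1.613, -0, 1.476, -0.119], TCP at [0.219, -0.585, 0.231] pointing down, gripper open.
Joint ranges: [-3.01, 3.01], [-1.01, 2.22], [0.06, 2.58], [-1.02, 4.17], [0.09, 2.62], [-3.14, 3.14]. Speed limits (rad/s): [2.57, 2.57, 3.14, 3.14, 3.14, 3.14].

## Interface

Orientations are given as a unit quaternion [w, x, y, z].
In Python, from plant import manip gives the robot as it stands. The module is installed in compiled form; this text tells all that it offers.
- The arm moves only by the tool move_arm, never from a script. Its argument "rows" is a list of rows, each an object of numbers: "tx", "ty", "tz": the shift along the tool's x, y, z in m; "ax", "ay", "az": the turn, a rotation vector about the tool's x, y, z in degrees; "jaw": the closure in counts, from 0 (fully open) to 255 (shut). In form: [{"tx": .., "ty": .., "tz": .., "ax": .., "ay": .., "az": .., "jaw": ..}, ...]. A call has 1 to 12 rows; each row shifts and turns the pose as measured when the row begins, along the tool's axes as they then stand; what a row does not reach is not made up. A row lasts 1/10 s, in which the tool goes at most 50 mm and 8.59 degrees, less where a joint would pass 70% of its speed; a pose out of reach is approached as far as the arm can. A call with a gripper value outside its range is refused whole. The fingers move at their own pace and stop on an object; the grip force is fixed at half the most. Time passes only in rows, so rows that do not move let the fingers close. It gives the time, the measured TCP pose, the force and the opening at its end, in the units of the state.
- manip.state(): the state, without advancing time (a new reading comes with each control period).
- manip.grab_frame(name): name is "side" or "top" or "wrist"; returns a dict with "color" (480x640x3 uint8, red, green, blue), "intrinsics" (3x3 intrinsics, pixels), "R" (3x3) and "t" (3): a world point X has camera coordinates R X + t. Camera axes: x right, y down, z forward; pixel columns grow to the right and rows downward; lengths in m; the calibration is good to about 2 mm. The wrist camera is an equidistant fisheye: a pixel r from the principal point sees the ray r / f radians off the axis. A picture is of the moment at which its call begins. There is no depth.
- manip.job_done(): hands the job in, once; it reports no verdict.
The state is a dict: "time": time; "joint_pos": joint angles; "joint_vel": joint speeds; "joint_efforts": joint torques, N m; "tool_pos": TCP position; "tool_rot": TCP orientation; "contact_force": force on the tool from outside, world axes, zero at the start; "ft_torque": the same for the moment, N m; "gripper_width": opening from 0.0 (shut) to 1.0 (fully open).
Only numpy, scipy, OpenCV 4.12 (cv2) and the standard library are available. Lean on these libraries where they do the work, as an engineer would, in place of code of your own. Each camera call takes 0.05 s, during which the arm holds its last target.

## Working session

There is one attempt and no reset: what is moved stays moved. The work goes in short steps, Python scripts to look and compute and a tool call to move; the robot and the scene stay as the last step left them, time stands still between calls to the robot, and variables do not carry over. Pictures are saved under pics/ and viewed, and the job is handed in when it is done.

Besides the shell and the picture viewer there is one more tool, called after "Emit:" as name(argument=value, ...) on one line, values as JSON. move_arm: Moves the arm, as the interface text tells. Its arguments: {"type":"object","properties":{"rows":{"type":"array"}},"required":["rows"]}

```bash
mkdir -p pics
python3 - <<'E'
from plant import manip
import cv2,numpy as np,json
for n in ["side","top","wrist"]:
    f=manip.grab_frame(n)
    cv2.imwrite(f"pics/{n}0.png",f["color"][:,:,::-1])
    np.savez(f"{n}0.npz",**f)
    print(n,np.round(f["intrinsics"],1).tolist(),np.round(f["R"],3).tolist(),np.round(f["t"],3))
print(manip.state())
E
```

```text
side [[554.2, 0.0, 321.7], [0.0, 554.2, 235.3], [0.0, 0.0, 1.0]] [[-0.967, -0.254, 0.01], [-0.096, 0.329, -0.939], [0.235, -0.91, -0.343]] [0.554 0.019 1.19 ]
top [[477.4, 0.0, 320.9], [0.0, 477.4, 241.1], [0.0, 0.0, 1.0]] [[0.01, -1.0, -0.018], [-0.987, -0.007, -0.162], [0.162, 0.02, -0.987]] [0.181 0.527 0.81 ]
wrist [[371.6, 0.0, 321.5], [0.0, 371.6, 234.7], [0.0, 0.0, 1.0]] [[0.35, -0.937, -0.0], [-0.885, -0.33, 0.328], [-0.308, -0.115, -0.945]] [-0.625 -0.042  0.38 ]
{'time': 0.15, 'joint_pos': array([-1.33200293e+00,  5.32137861e-02,  1.61398970e+00, -7.95550855e-06,
        1.47599589e+00, -1.18983236e-01]), 'joint_vel': array([-0.00246429, -0.00298049, -0.00463733, -0.00196702, -0.00033187,
        0.00231925]), 'joint_efforts': array([ 9.17045363e-04, -3.94243991e+01, -3.70720518e+01, -1.18082639e-04,
        4.65808247e-03,  1.30825663e-05]), 'tool_pos': array([ 0.2187617 , -0.58494102,  0.23033348]), 'tool_rot': array([-8.01683280e-04,  9.84041724e-01,  1.77936056e-01, -5.20491357e-05]), 'contact_force': array([ 0.26703011, -0.20077868,  0.67481267]), 'ft_torque': array([0.00673092, 0.05732142, 0.02617605]), 'gripper_width': 0.9979631855244567}
```

View pics/top0.png

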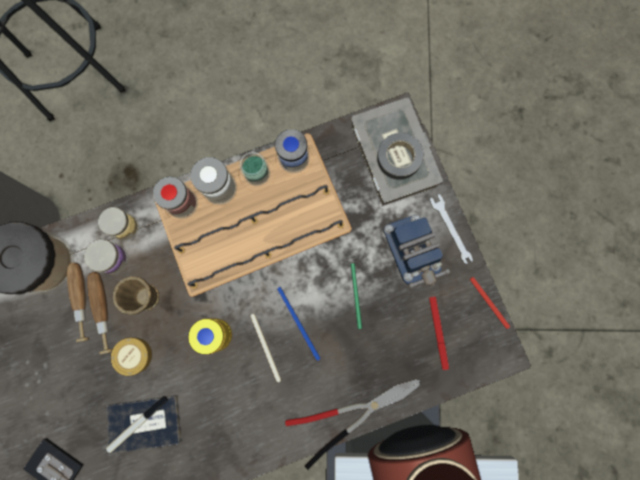

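View pics/side0.png

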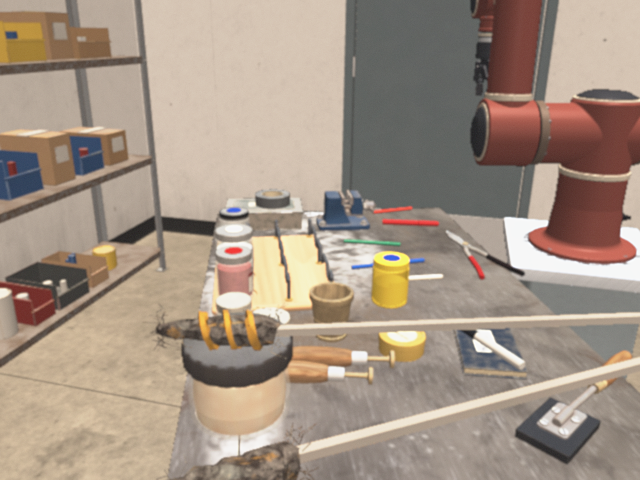

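View pics/wrist0.png

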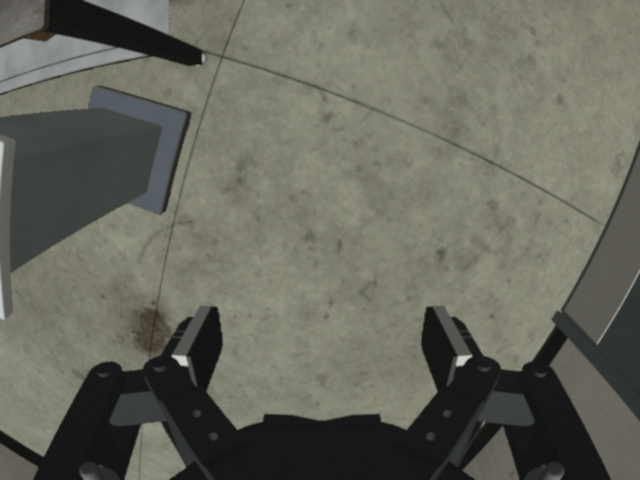

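Run:
```python
import cv2
im=cv2.imread("pics/top0.png")
cv2.imwrite("pics/c1.png",cv2.resize(im[255:395,235:375],None,fx=5,fy=5,interpolation=cv2.INTER_CUBIC)[:600])
cv2.imwrite("pics/c2.png",cv2.resize(im[265:385,380:520],None,fx=5,fy=5,interpolation=cv2.INTER_CUBIC))
cv2.imwrite("pics/c3.png",cv2.resize(im[120:300,145:360],None,fx=3.3,fy=3.3,interpolation=cv2.INTER_CUBIC))
```

```text
(no output)
```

View pics/c1.png

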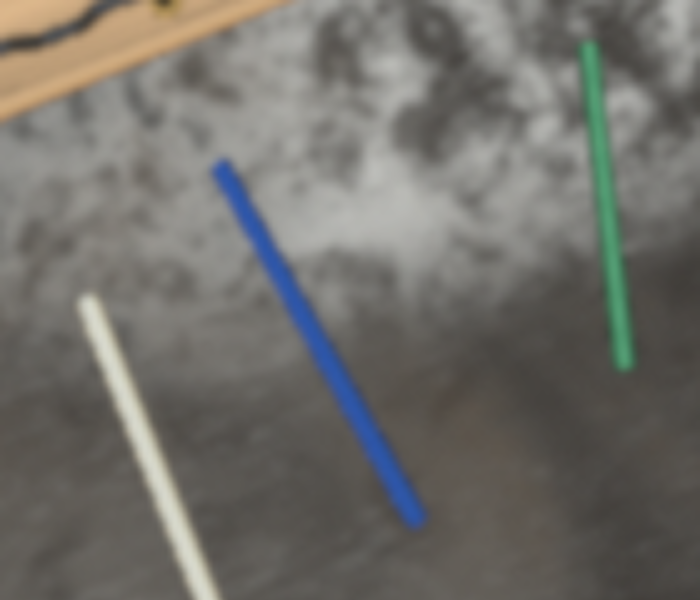

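View pics/c2.png

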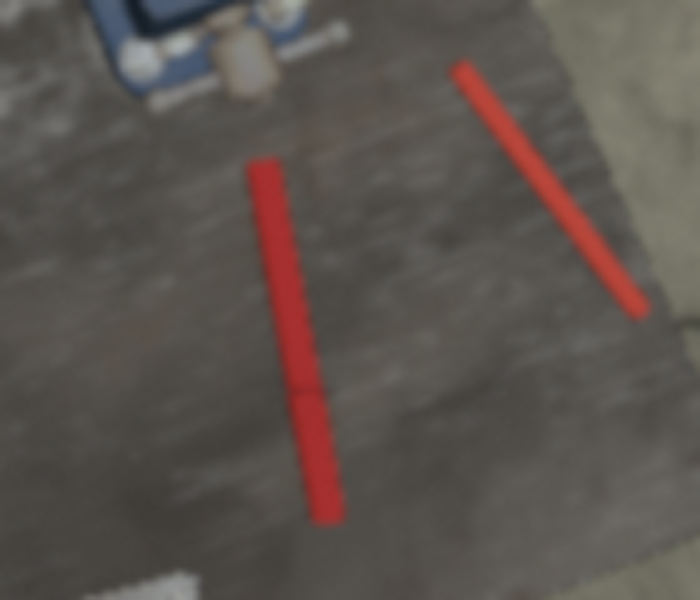

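View pics/c3.png

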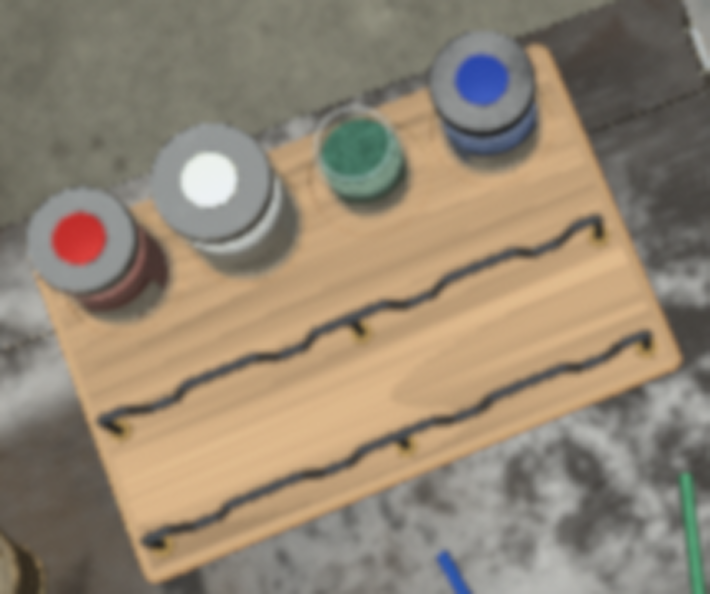

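```bash
cat > h.py <<'E'
import numpy as np,cv2
from scipy.optimize import least_squares
def load(n): 
    d=np.load(n); return d["color"],d["intrinsics"],d["R"],d["t"]
def unproj(p,z,K,R,t):
    r=R.T@np.linalg.inv(K)@np.array([p[0],p[1],1.]); c=-R.T@t
    return c+r*(z-c[2])/r[2]
def proj(X,K,R,t):
    q=K@(R@np.asarray(X)+t); return q[:2]/q[2]
def canes(col,K,R,t):
    hsv=cv2.cvtColor(col,cv2.COLOR_RGB2HSV).astype(int);H,S,V=hsv[...,0],hsv[...,1],hsv[...,2]
    M={"blue":(abs(H-112)<12)&(S>130)&(V>80),"green":(abs(H-75)<15)&(S>90)&(V>60),
       "red":((H<8)|(H>172))&(S>130)&(V>100),"white":(S<60)&(V>160)}
    box={"blue":(270,330,280,365),"green":(345,368,258,335),"red":(465,515,272,335),"white":(245,285,308,388)}
    out={}
    for k,m in M.items():
        a,b,c,d=box[k]; mm=np.zeros(m.shape,np.uint8); mm[c:d,a:b]=m[c:d,a:b]
        n,l,s,ce=cv2.connectedComponentsWithStats(mm); i=1+np.argmax(s[1:,4])
        ys,xs=np.nonzero(l==i)
        P=np.array([unproj((x,y),.004,K,R,t)[:2] for x,y in zip(xs,ys)])
        c0=P.mean(0); u=np.linalg.svd(P-c0)[2][0]; u*=np.sign(u[0]); pr=(P-c0)@u
        mid=c0+u*(pr.max()+pr.min())/2
        out[k]=(mid,np.degrees(np.arctan2(u[1],u[0])),np.ptp(pr)); print(k,mid.round(4),"ang",out[k][1].round(1),"len",np.ptp(pr).round(4))
    return out
E
python3 - <<'E'
from h import *
col,K,R,t=load("top0.npz")
canes(col,K,R,t)
c3=lambda x,y:(x/3.3+145,y/3.3+120)
obs=[((.12,.114,.093),c3(79,238)),((.12,.038,.104),c3(209,179)),((.12,-.038,.072),c3(360,145)),((.12,-.114,.090),c3(481,79))]
def T(p,X): 
    c,s=np.cos(p[2]),np.sin(p[2]); return np.array([p[0]+c*X[0]-s*X[1],p[1]+s*X[0]+c*X[1],X[2]])
f=lambda p:np.concatenate([proj(T(p,X),K,R,t)-q for X,q in obs])
r=least_squares(f,[.6,.1,.3]);print(r.x,np.degrees(r.x[2]),r.fun.round(1))
# wires
for n,a,b in(("back",(105,418),(597,220)),("front",(150,541),(648,338))):
    for e in(a,b):
        w=unproj(c3(*e),.055,K,R,t); c,s=np.cos(r.x[2]),np.sin(r.x[2]); d=w[:2]-r.x[:2]
        print(n,w.round(4),"in rest",(c*d[0]+s*d[1]).round(4),(-s*d[0]+c*d[1]).round(4))
E
```

```text
blue [0.3803 0.2265] ang 30.5 len 0.1469
green [0.4313 0.1212] ang 6.5 len 0.1181
red [ 0.4214 -0.1223] ang 35.1 len 0.1093
white [0.3367 0.2863] ang 23.8 len 0.1302
[0.53526706 0.29611359 0.40179821] 23.021341923389702 [ 0.1  0.3  0.3 -0.2 -1.2 -0.4  0.8  0.2]
back [0.5121 0.4412 0.055 ] in rest 0.0355 0.1426
back [0.6235 0.1775 0.055 ] in rest 0.0349 -0.1436
front [0.4463 0.4133 0.055 ] in rest -0.036 0.1426
front [0.558  0.1495 0.055 ] in rest -0.0364 -0.1438
```

```bash
cat > d.py <<'E'
import sys,numpy as np
from scipy.spatial.transform import Rotation as Ro
from plant import manip
# usage: d.py x y z yaw : shift/turn to reach it (shift in the frame after the turn)
G=dict(blue=(.3803,.2265,30.5),green=(.4313,.1212,6.5),red=(.4214,-.1223,35.1),white=(.3367,.2863,23.8),
 Pred=(.4907,.4005,22.95),Pwhite=(.5202,.3307,22.95),Pgreen=(.5498,.2607,22.95),Pblue=(.5794,.1907,22.95))
s=manip.state()
def q2(s): return Ro.from_quat(np.roll(s["tool_rot"],-1))
def target(yaw):
    a=np.radians(yaw); c,n=np.cos(a),np.sin(a)
    return Ro.from_matrix(np.array([[c,n,0],[n,-c,0],[0,0,-1.]]))
if __name__=="__main__":
    x,y,yaw=G[sys.argv[1]]; z=float(sys.argv[2])
    Rc=q2(s); Rt=target(yaw)
    rv=np.degrees((Rc.inv()*Rt).as_rotvec()); d=np.array([x,y,z])-s["tool_pos"]
    print("t",round(s["time"],2),"pos",s["tool_pos"].round(4),"F",s["contact_force"].round(1),"w",round(s["gripper_width"],3))
    print("turn",rv.round(2)," shift(now)",Rc.inv().apply(d).round(4)," shift(after turn)",Rt.inv().apply(d).round(4))
E
python3 d.py red 0.15
```

```text
t 0.15 pos [ 0.2188 -0.5849  0.2303] F [ 0.3 -0.2  0.7] w 0.998
turn [ -0.09  -0.02 -14.6 ]  shift(now) [ 0.3518 -0.3623  0.081 ]  shift(after turn) [ 0.4318 -0.262   0.0803]
```

Emit:
move_arm(rows=[{"az": -7.3,"jaw": 100},{"az": -7.3,"jaw": 100},{"tx": 0.039,"ty": -0.024,"jaw": 100},{"tx": 0.039,"ty": -0.024,"jaw": 100},{"tx": 0.039,"ty": -0.024,"jaw": 100},{"tx": 0.039,"ty": -0.024,"jaw": 100},{"tx": 0.039,"ty": -0.024,"jaw": 100},{"tx": 0.039,"ty": -0.024,"jaw": 100},{"tx": 0.039,"ty": -0.024,"jaw": 100},{"tx": 0.039,"ty": -0.024,"jaw": 100},{"tx": 0.039,"ty": -0.024,"jaw": 100},{"jaw": 100}])

```text
schema error: expected keys tx, ty, tz, ax, ay, az, jaw
```

```bash
python3 d.py red 0.15
```

```text
t 0.15 pos [ 0.2188 -0.5849  0.2303] F [ 0.3 -0.2  0.7] w 0.998
turn [ -0.09  -0.02 -14.6 ]  shift(now) [ 0.3518 -0.3623  0.081 ]  shift(after turn) [ 0.4318 -0.262   0.0803]
```

All keys are needed in each row.

Emit:
move_arm(rows=[{"tx": 0,"ty": 0,"tz": 0,"ax": 0,"ay": 0,"az": -7.3,"jaw": 100},{"tx": 0,"ty": 0,"tz": 0,"ax": 0,"ay": 0,"az": -7.3,"jaw": 100},{"tx": 0.039,"ty": -0.024,"tz": 0,"ax": 0,"ay": 0,"az": 0,"jaw": 100},{"tx": 0.039,"ty": -0.024,"tz": 0,"ax": 0,"ay": 0,"az": 0,"jaw": 100},{"tx": 0.039,"ty": -0.024,"tz": 0,"ax": 0,"ay": 0,"az": 0,"jaw": 100},{"tx": 0.039,"ty": -0.024,"tz": 0,"ax": 0,"ay": 0,"az": 0,"jaw": 100},{"tx": 0.039,"ty": -0.024,"tz": 0,"ax": 0,"ay": 0,"az": 0,"jaw": 100},{"tx": 0.039,"ty": -0.024,"tz": 0,"ax": 0,"ay": 0,"az": 0,"jaw": 100},{"tx": 0.039,"ty": -0.024,"tz": 0,"ax": 0,"ay": 0,"az": 0,"jaw": 100},{"tx": 0.039,"ty": -0.024,"tz": 0,"ax": 0,"ay": 0,"az": 0,"jaw": 100},{"tx": 0.039,"ty": -0.024,"tz": 0,"ax": 0,"ay": 0,"az": 0,"jaw": 100},{"tx": 0,"ty": 0,"tz": 0,"ax": 0,"ay": 0,"az": 0,"jaw": 100}])

```text
time: 1.35
tool_pos: [0.3811, -0.1897, 0.2261]
tool_rot: [-0.005, 0.952, 0.305, 0.001]
contact_force: [0.4, 0.1, 0.4]
gripper_width: 0.607
```

```bash
python3 d.py red 0.15
```

```text
t 1.35 pos [ 0.3811 -0.1897  0.2261] F [0.4 0.1 0.4] w 0.607
turn [-0.48 -0.26  0.38]  shift(now) [ 0.0716 -0.0309  0.0767]  shift(after turn) [ 0.0717 -0.032   0.0761]
```

Emit:
move_arm(rows=[{"tx": 0.036,"ty": -0.016,"tz": 0.03,"ax": -0.5,"ay": -0.3,"az": 0.4,"jaw": 120},{"tx": 0.036,"ty": -0.016,"tz": 0.04,"ax": 0,"ay": 0,"az": 0,"jaw": 120},{"tx": 0,"ty": 0,"tz": 0.04,"ax": 0,"ay": 0,"az": 0,"jaw": 120},{"tx": 0,"ty": 0,"tz": 0.02,"ax": 0,"ay": 0,"az": 0,"jaw": 120},{"tx": 0,"ty": 0,"tz": 0,"ax": 0,"ay": 0,"az": 0,"jaw": 120}])

```text
time: 1.85
tool_pos: [0.4213, -0.1259, 0.0976]
tool_rot: [0.004, 0.953, 0.302, 0.001]
contact_force: [-0.6, 1.3, 0.4]
gripper_width: 0.525
```

```bash
python3 d.py red 0.005
python3 - <<'E'
from plant import manip
import cv2,numpy as np
f=manip.grab_frame("wrist");cv2.imwrite("pics/w1.png",f["color"][:,:,::-1]);np.savez("w1.npz",**f)
E
```

```text
t 1.85 pos [ 0.4213 -0.1259  0.0976] F [-0.6  1.3  0.4] w 0.525
turn [0.46 0.03 0.03]  shift(now) [ 0.0022 -0.0036  0.0926]  shift(after turn) [ 0.0021 -0.0029  0.0926]
```

View pics/w1.png

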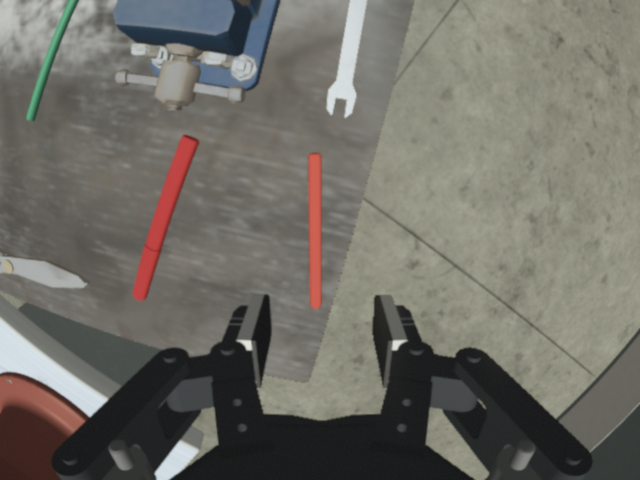

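```bash
cat >> h.py <<'E'
def fish(p,z,K,R,t):
    d=np.array([(p[0]-K[0,2])/K[0,0],(p[1]-K[1,2])/K[1,1]]);r=np.hypot(*d)
    v=np.array([*(d/r*np.sin(r)),np.cos(r)]) ; v=R.T@v; c=-R.T@t
    return c+v*(z-c[2])/v[2]
E
python3 - <<'E'
from h import *
_,K,R,t=load("w1.npz")
a=fish((315,153),.004,K,R,t);b=fish((316,308),.004,K,R,t)
print(a,b,(a+b)/2,np.linalg.norm(a-b),np.degrees(np.arctan2(*(a-b)[1::-1])))
E
```

```text
[ 0.46618258 -0.09067338  0.004     ] [ 0.37479162 -0.15499545  0.004     ] [ 0.4204871  -0.12283441  0.004     ] 0.11175703279224437 35.13835060753083
```

The wrist view shows the thin, plain red cane at (315,153)–(316,308). The thicker rod with a cap seam at (165,220) is the marker. The wrist and top camera positions agree within 1 mm, so I'll grasp.

Emit:
move_arm(rows=[{"tx": 0.002,"ty": -0.003,"tz": 0.03,"ax": 0.4,"ay": 0,"az": 0,"jaw": 150},{"tx": 0,"ty": 0,"tz": 0.03,"ax": 0,"ay": 0,"az": 0,"jaw": 150},{"tx": 0,"ty": 0,"tz": 0.015,"ax": 0,"ay": 0,"az": 0,"jaw": 150},{"tx": 0,"ty": 0,"tz": 0.01,"ax": 0,"ay": 0,"az": 0,"jaw": 150},{"tx": 0,"ty": 0,"tz": 0,"ax": 0,"ay": 0,"az": 0,"jaw": 150}])

```text
time: 2.4
tool_pos: [0.4287, -0.1302, 0.0207]
tool_rot: [0.007, 0.954, 0.299, 0.006]
contact_force: [0.1, -0.6, -0.0]
gripper_width: 0.411
```

```bash
python3 d.py red 0.004
```

```text
t 2.4 pos [ 0.4287 -0.1302  0.0207] F [ 0.1 -0.6 -0. ] w 0.411
turn [ 0.99 -0.42 -0.29]  shift(now) [-0.0016 -0.0109  0.0165]  shift(after turn) [-0.0014 -0.0106  0.0167]
```

Emit:
move_arm(rows=[{"tx": -0.001,"ty": -0.011,"tz": 0,"ax": 1.0,"ay": -0.4,"az": -0.3,"jaw": 150},{"tx": 0,"ty": 0,"tz": 0,"ax": 0,"ay": 0,"az": 0,"jaw": 150}])

```text
time: 2.6
tool_pos: [0.4227, -0.1226, 0.0231]
tool_rot: [0.001, 0.954, 0.301, 0.001]
contact_force: [0.5, 0.8, -1.0]
gripper_width: 0.414
```

```bash
python3 d.py red 0.004;python3 d.py red 0.004
```

```text
t 2.6 pos [ 0.4227 -0.1226  0.0231] F [ 0.5  0.8 -1. ] w 0.414
turn [ 0.1  -0.09 -0.04]  shift(now) [-0.0009 -0.001   0.0191]  shift(after turn) [-0.0009 -0.001   0.0191]
t 2.6 pos [ 0.4227 -0.1226  0.0231] F [ 0.5  0.8 -1. ] w 0.414
turn [ 0.1  -0.09 -0.04]  shift(now) [-0.0009 -0.001   0.0191]  shift(after turn) [-0.0009 -0.001   0.0191]
```

Emit:
move_arm(rows=[{"tx": -0.001,"ty": -0.001,"tz": 0.01,"ax": 0.1,"ay": 0,"az": 0,"jaw": 150},{"tx": 0,"ty": 0,"tz": 0.008,"ax": 0,"ay": 0,"az": 0,"jaw": 150},{"tx": 0,"ty": 0,"tz": 0,"ax": 0,"ay": 0,"az": 0,"jaw": 150}])

```text
time: 2.9
tool_pos: [0.423, -0.123, 0.0062]
tool_rot: [0.002, 0.953, 0.301, 0.003]
contact_force: [-0.8, 0.1, -0.7]
gripper_width: 0.413
```

```bash
python3 d.py red 0.004
```

```text
t 2.9 pos [ 0.423  -0.123   0.0062] F [-0.8  0.1 -0.7] w 0.413
turn [ 0.26 -0.24 -0.  ]  shift(now) [-0.0009 -0.0016  0.0022]  shift(after turn) [-0.0009 -0.0015  0.0022]
```

Emit:
move_arm(rows=[{"tx": -0.001,"ty": -0.0015,"tz": 0.002,"ax": 0.2,"ay": -0.2,"az": 0,"jaw": 200},{"tx": 0,"ty": 0,"tz": 0,"ax": 0,"ay": 0,"az": 0,"jaw": 255},{"tx": 0,"ty": 0,"tz": 0,"ax": 0,"ay": 0,"az": 0,"jaw": 255},{"tx": 0,"ty": 0,"tz": 0,"ax": 0,"ay": 0,"az": 0,"jaw": 255},{"tx": 0,"ty": 0,"tz": 0,"ax": 0,"ay": 0,"az": 0,"jaw": 255},{"tx": 0,"ty": 0,"tz": 0,"ax": 0,"ay": 0,"az": 0,"jaw": 255}])

```text
time: 3.5
tool_pos: [0.4213, -0.1223, 0.0039]
tool_rot: [0.0, 0.953, 0.302, 0.0]
contact_force: [0.9, -0.7, -0.6]
gripper_width: 0.048
```

```bash
python3 d.py red 0.004
```

```text
t 3.5 pos [ 0.4213 -0.1223  0.0039] F [ 0.9 -0.7 -0.6] w 0.048
turn [ 0.03 -0.01  0.  ]  shift(now) [ 0.0001  0.0001 -0.0001]  shift(after turn) [ 0.0001  0.0001 -0.0001]
```

Emit:
move_arm(rows=[{"tx": 0,"ty": 0,"tz": -0.01,"ax": 0,"ay": 0,"az": 0,"jaw": 255},{"tx": 0,"ty": 0,"tz": -0.03,"ax": 0,"ay": 0,"az": 0,"jaw": 255},{"tx": 0,"ty": 0,"tz": -0.04,"ax": 0,"ay": 0,"az": 0,"jaw": 255},{"tx": 0,"ty": 0,"tz": 0,"ax": 0,"ay": 0,"az": 0,"jaw": 255}])

```text
time: 3.9
tool_pos: [0.4203, -0.1218, 0.0871]
tool_rot: [-0.001, 0.953, 0.302, -0.001]
contact_force: [1.4, -1.1, 0.5]
gripper_width: 0.051
```

```bash
python3 d.py Pred 0.2
python3 - <<'E'
from plant import manip
import cv2,numpy as np
f=manip.grab_frame("wrist");cv2.imwrite("pics/w2.png",f["color"][:,:,::-1]);np.savez("w2.npz",**f)
E
```

```text
t 3.9 pos [ 0.4203 -0.1218  0.0871] F [ 1.4 -1.1  0.5] w 0.051
turn [-0.11  0.08 12.15]  shift(now) [ 0.3578 -0.3871 -0.1125]  shift(after turn) [ 0.2685 -0.4535 -0.1129]
```

View pics/w2.png

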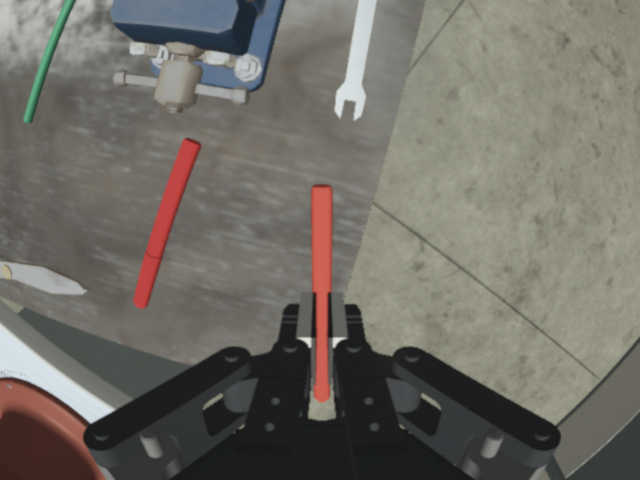

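The red cane is held at its middle, from (322,187) to (322,400), and sits straight in the jaws. Carrying it over.

Emit:
move_arm(rows=[{"tx": 0,"ty": 0,"tz": -0.045,"ax": 0,"ay": 0,"az": 6,"jaw": 255},{"tx": 0,"ty": 0,"tz": -0.045,"ax": 0,"ay": 0,"az": 6,"jaw": 255},{"tx": 0.024,"ty": -0.04,"tz": -0.01,"ax": 0,"ay": 0,"az": 0,"jaw": 255},{"tx": 0.024,"ty": -0.04,"tz": 0,"ax": 0,"ay": 0,"az": 0,"jaw": 255},{"tx": 0.024,"ty": -0.04,"tz": 0,"ax": 0,"ay": 0,"az": 0,"jaw": 255},{"tx": 0.024,"ty": -0.04,"tz": 0,"ax": 0,"ay": 0,"az": 0,"jaw": 255},{"tx": 0.024,"ty": -0.04,"tz": 0,"ax": 0,"ay": 0,"az": 0,"jaw": 255},{"tx": 0.024,"ty": -0.04,"tz": 0,"ax": 0,"ay": 0,"az": 0,"jaw": 255},{"tx": 0.024,"ty": -0.04,"tz": 0,"ax": 0,"ay": 0,"az": 0,"jaw": 255},{"tx": 0.024,"ty": -0.04,"tz": 0,"ax": 0,"ay": 0,"az": 0,"jaw": 255},{"tx": 0.024,"ty": -0.04,"tz": 0,"ax": 0,"ay": 0,"az": 0,"jaw": 255},{"tx": 0,"ty": 0,"tz": 0,"ax": 0,"ay": 0,"az": 0,"jaw": 255}])

```text
time: 5.15
tool_pos: [0.4783, 0.3087, 0.1797]
tool_rot: [-0.003, 0.981, 0.191, -0.009]
contact_force: [-0.2, -0.4, -0.3]
gripper_width: 0.053
```

```bash
python3 d.py Pred 0.15
```

```text
t 5.15 pos [0.4783 0.3087 0.1797] F [-0.2 -0.4 -0.3] w 0.053
turn [-0.59  0.92 -0.87]  shift(now) [ 0.0465 -0.0801  0.0298]  shift(after turn) [ 0.0472 -0.0797  0.0297]
```

Emit:
move_arm(rows=[{"tx": 0.023,"ty": -0.04,"tz": 0,"ax": -0.6,"ay": 0.9,"az": -0.9,"jaw": 255},{"tx": 0.023,"ty": -0.04,"tz": 0.015,"ax": 0,"ay": 0,"az": 0,"jaw": 255},{"tx": 0,"ty": 0,"tz": 0.03,"ax": 0,"ay": 0,"az": 0,"jaw": 255},{"tx": 0,"ty": 0,"tz": 0,"ax": 0,"ay": 0,"az": 0,"jaw": 255}])

```text
time: 5.55
tool_pos: [0.488, 0.4019, 0.1282]
tool_rot: [0.002, 0.98, 0.2, -0.003]
contact_force: [-0.8, -1.3, -0.7]
gripper_width: 0.055
```

```bash
python3 d.py Pred 0.1
python3 - <<'E'
from plant import manip
import cv2,numpy as np
for n in("wrist","top"):
    f=manip.grab_frame(n);cv2.imwrite(f"pics/{n}3.png",f["color"][:,:,::-1]);np.savez(f"{n}3.npz",**f)
E
```

```text
t 5.55 pos [0.488  0.4019 0.1282] F [-0.8 -1.3 -0.7] w 0.055
turn [0.19 0.44 0.13]  shift(now) [0.0022 0.0022 0.0282]  shift(after turn) [0.0019 0.0023 0.0282]
```

View pics/wrist3.png

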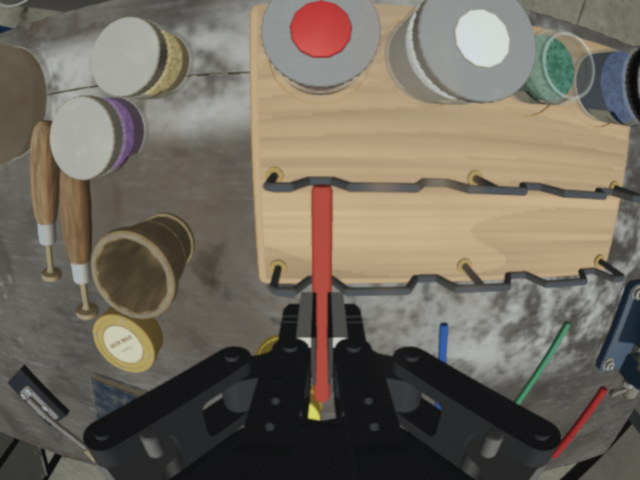

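Run:
```python
import cv2
im=cv2.imread("pics/wrist3.png")
cv2.imwrite("pics/c4.png",cv2.resize(im[160:310,250:450],None,fx=4,fy=4,interpolation=cv2.INTER_CUBIC))
from h import *
_,K,R,t=load("wrist3.npz")
from d import *
O=np.array([.535,.2957]);a=np.radians(22.95);c,s_=np.cos(a),np.sin(a)
def pf(X):
    v=R@X+t; th=np.arccos(v[2]/np.linalg.norm(v)); h=np.hypot(v[0],v[1]); return K[0,0]*th*v[:2]/h+K[:2,2]
for x in(.035,-.035):
  for gy in(.114,.038):
    for dy,z in((.018,.057),(.008,.036),(-.008,.036),(-.018,.057)):
        y=gy+dy;X=np.array([O[0]+c*x-s_*y,O[1]+s_*x+c*y,z]);p=pf(X);print(x,gy,dy,p.round(),"crop",((p-[250,160])*4).round())
```

```text
0.035 0.114 0.018 [293. 191.] crop [173. 123.]
0.035 0.114 0.008 [311. 183.] crop [245.  94.]
0.035 0.114 -0.008 [336. 184.] crop [344.  94.]
0.035 0.114 -0.018 [355. 191.] crop [418. 124.]
0.035 0.038 0.018 [420. 192.] crop [681. 127.]
0.035 0.038 0.008 [427. 185.] crop [706. 100.]
0.035 0.038 -0.008 [449. 186.] crop [796. 102.]
0.035 0.038 -0.018 [475. 193.] crop [898. 133.]
-0.035 0.114 0.018 [296. 296.] crop [184. 544.]
-0.035 0.114 0.008 [312. 282.] crop [248. 487.]
-0.035 0.114 -0.008 [335. 282.] crop [338. 487.]
-0.035 0.114 -0.018 [351. 296.] crop [404. 544.]
-0.035 0.038 0.018 [411. 295.] crop [642. 540.]
-0.035 0.038 0.008 [418. 281.] crop [670. 482.]
-0.035 0.038 -0.008 [438. 280.] crop [753. 480.]
-0.035 0.038 -0.018 [460. 293.] crop [842. 533.]
```

View pics/c4.png

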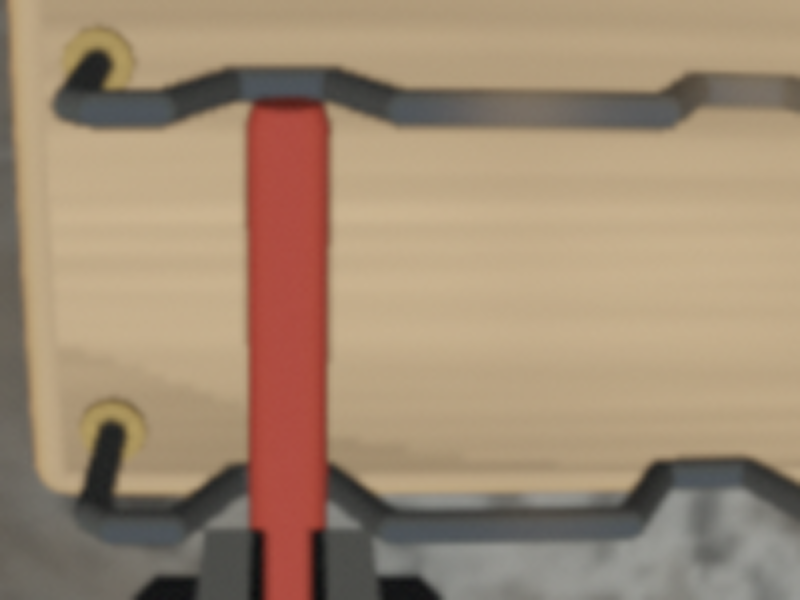

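Red cane is above its notches. The back notch floor runs (310–332,181) and the cane is at x≈322, so it is aligned. Lowering.

Emit:
move_arm(rows=[{"tx": 0.003,"ty": 0.001,"tz": 0.01,"ax": 0.2,"ay": 0.4,"az": 0.1,"jaw": 255},{"tx": 0,"ty": 0,"tz": 0.02,"ax": 0,"ay": 0,"az": 0,"jaw": 255},{"tx": 0,"ty": 0,"tz": 0.02,"ax": 0,"ay": 0,"az": 0,"jaw": 255},{"tx": 0,"ty": 0,"tz": 0.01,"ax": 0,"ay": 0,"az": 0,"jaw": 255},{"tx": 0,"ty": 0,"tz": 0,"ax": 0,"ay": 0,"az": 0,"jaw": 255}])

```text
time: 6.15
tool_pos: [0.5, 0.4013, 0.0791]
tool_rot: [-0.004, 0.981, 0.196, 0.01]
contact_force: [0.4, -0.2, -0.5]
gripper_width: 0.058
```

```bash
python3 d.py Pred 0.044
```

```text
t 6.15 pos [0.5    0.4013 0.0791] F [ 0.4 -0.2 -0.5] w 0.058
turn [-0.22 -1.22 -0.4 ]  shift(now) [-0.0096 -0.0027  0.0349]  shift(after turn) [-0.0089 -0.0029  0.0351]
```

```bash
sed -i 's/^ Pred=.*/ Pred=(.4913,.4016,22.95),Pwhite=(.5208,.3318,22.95),Pgreen=(.5504,.2618,22.95),Pblue=(.5800,.1918,22.95))/' d.py; python3 d.py Pred 0.044
```

```text
t 6.15 pos [0.5    0.4013 0.0791] F [ 0.4 -0.2 -0.5] w 0.058
turn [-0.22 -1.22 -0.4 ]  shift(now) [-0.0086 -0.0035  0.0349]  shift(after turn) [-0.0079 -0.0036  0.0351]
```

Emit:
move_arm(rows=[{"tx": -0.009,"ty": -0.0037,"tz": 0,"ax": -0.2,"ay": -1.2,"az": -0.4,"jaw": 255},{"tx": 0,"ty": 0,"tz": 0,"ax": 0,"ay": 0,"az": 0,"jaw": 255}])

```text
time: 6.35
tool_pos: [0.4907, 0.401, 0.0809]
tool_rot: [-0.0, 0.98, 0.199, 0.0]
contact_force: [-0.4, 0.5, 0.2]
gripper_width: 0.052
```

```bash
python3 d.py Pred 0.044
```

```text
t 6.35 pos [0.4907 0.401  0.0809] F [-0.4  0.5  0.2] w 0.052
turn [-0.04 -0.06 -0.04]  shift(now) [ 0.0007 -0.0003  0.0369]  shift(after turn) [ 0.0008 -0.0003  0.0369]
```

Emit:
move_arm(rows=[{"tx": 0,"ty": 0,"tz": 0.012,"ax": 0,"ay": 0,"az": 0,"jaw": 255},{"tx": 0,"ty": 0,"tz": 0,"ax": 0,"ay": 0,"az": 0,"jaw": 255},{"tx": 0,"ty": 0,"tz": 0.012,"ax": 0,"ay": 0,"az": 0,"jaw": 255},{"tx": 0,"ty": 0,"tz": 0,"ax": 0,"ay": 0,"az": 0,"jaw": 255}])

```text
time: 6.75
tool_pos: [0.4916, 0.4021, 0.0574]
tool_rot: [-0.001, 0.98, 0.199, 0.002]
contact_force: [-0.6, -0.3, -1.1]
gripper_width: 0.052
```

```bash
python3 d.py Pred 0.044
```

```text
t 6.75 pos [0.4916 0.4021 0.0574] F [-0.6 -0.3 -1.1] w 0.052
turn [-0.07 -0.29 -0.  ]  shift(now) [-0.0005  0.0003  0.0134]  shift(after turn) [-0.0005  0.0003  0.0134]
```

Alternating move and hold rows works well.

Emit:
move_arm(rows=[{"tx": -0.0005,"ty": 0,"tz": 0.008,"ax": 0,"ay": -0.3,"az": 0,"jaw": 255},{"tx": 0,"ty": 0,"tz": 0,"ax": 0,"ay": 0,"az": 0,"jaw": 255},{"tx": 0,"ty": 0,"tz": 0.004,"ax": 0,"ay": 0,"az": 0,"jaw": 255},{"tx": 0,"ty": 0,"tz": 0,"ax": 0,"ay": 0,"az": 0,"jaw": 255}])

```text
time: 7.15
tool_pos: [0.491, 0.4018, 0.0436]
tool_rot: [-0.0, 0.98, 0.199, -0.001]
contact_force: [0.1, -0.6, 0.1]
gripper_width: 0.056
```

```bash
python3 d.py Pred 0.043;python3 - <<'E'
from plant import manip
import cv2,numpy as np
f=manip.grab_frame("wrist");cv2.imwrite(f"pics/w5.png",f["color"][100:400,180:480,::-1].repeat(2,0).repeat(2,1))
E
```

```text
t 7.15 pos [0.491  0.4018 0.0436] F [ 0.1 -0.6  0.1] w 0.056
turn [-0.06  0.09 -0.  ]  shift(now) [0.0002 0.0003 0.0006]  shift(after turn) [0.0002 0.0003 0.0006]
```

View pics/w5.png

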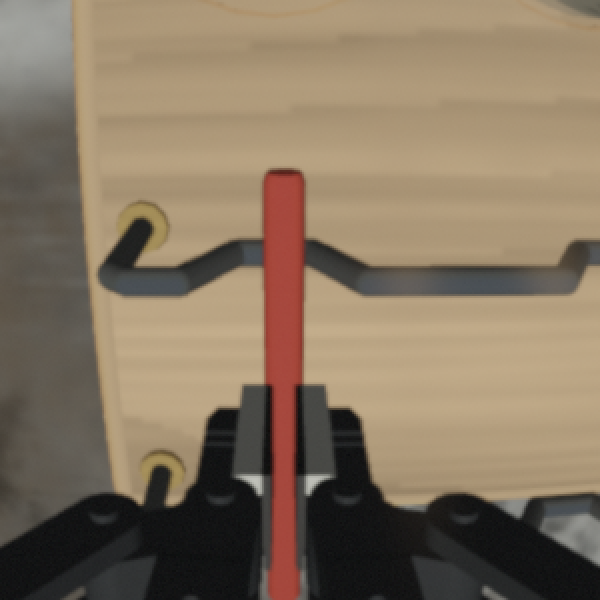

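Emit:
move_arm(rows=[{"tx": 0,"ty": 0,"tz": 0.001,"ax": 0,"ay": 0,"az": 0,"jaw": 255},{"tx": 0,"ty": 0,"tz": 0,"ax": 0,"ay": 0,"az": 0,"jaw": 255}])

```text
time: 7.4
tool_pos: [0.4917, 0.4022, 0.0436]
tool_rot: [-0.001, 0.98, 0.199, 0.0]
contact_force: [-0.8, 0.2, -0.4]
gripper_width: 0.053
```

Emit:
move_arm(rows=[{"tx": 0,"ty": 0,"tz": 0.001,"ax": 0,"ay": 0,"az": 0,"jaw": 255},{"tx": 0,"ty": 0,"tz": 0,"ax": 0,"ay": 0,"az": 0,"jaw": 255}])

```text
time: 7.6
tool_pos: [0.492, 0.4024, 0.0431]
tool_rot: [-0.001, 0.98, 0.199, 0.0]
contact_force: [-0.8, 0.5, -0.2]
gripper_width: 0.054
```

Emit:
move_arm(rows=[{"tx": -0.001,"ty": 0,"tz": 0.002,"ax": 0,"ay": 0,"az": 0,"jaw": 255},{"tx": 0,"ty": 0,"tz": 0,"ax": 0,"ay": 0,"az": 0,"jaw": 255}])

```text
time: 7.8
tool_pos: [0.4924, 0.4027, 0.0431]
tool_rot: [-0.001, 0.98, 0.199, 0.002]
contact_force: [0.5, -0.6, -0.3]
gripper_width: 0.051
```

Emit:
move_arm(rows=[{"tx": 0,"ty": 0,"tz": 0.001,"ax": 0,"ay": 0,"az": 0,"jaw": 255},{"tx": 0,"ty": 0,"tz": 0,"ax": 0,"ay": 0,"az": 0,"jaw": 255}])

```text
time: 8.0
tool_pos: [0.4927, 0.4029, 0.0428]
tool_rot: [-0.001, 0.98, 0.199, 0.002]
contact_force: [-0.4, -0.3, 1.6]
gripper_width: 0.052
```

Emit:
move_arm(rows=[{"tx": -0.003,"ty": 0,"tz": 0,"ax": 0,"ay": -0.2,"az": 0,"jaw": 255},{"tx": 0,"ty": 0,"tz": 0,"ax": 0,"ay": 0,"az": 0,"jaw": 255}])

```text
time: 8.2
tool_pos: [0.4898, 0.4017, 0.0428]
tool_rot: [-0.001, 0.98, 0.199, 0.001]
contact_force: [-1.1, -0.7, 2.8]
gripper_width: 0.048
```

```bash
python3 d.py Pred 0.043
```

```text
t 8.2 pos [0.4898 0.4017 0.0428] F [-1.1 -0.7  2.8] w 0.048
turn [-0.11 -0.11 -0.  ]  shift(now) [ 0.0013  0.0007 -0.0002]  shift(after turn) [ 0.0013  0.0007 -0.0002]
```

Contact at 2.8 N, seated. Releasing to a partial opening, then lifting.

Emit:
move_arm(rows=[{"tx": 0,"ty": 0,"tz": 0,"ax": 0,"ay": 0,"az": 0,"jaw": 225},{"tx": 0,"ty": 0,"tz": 0,"ax": 0,"ay": 0,"az": 0,"jaw": 200},{"tx": 0,"ty": 0,"tz": 0,"ax": 0,"ay": 0,"az": 0,"jaw": 190},{"tx": 0,"ty": 0,"tz": 0,"ax": 0,"ay": 0,"az": 0,"jaw": 190},{"tx": 0,"ty": 0,"tz": -0.02,"ax": 0,"ay": 0,"az": 0,"jaw": 190},{"tx": 0,"ty": 0,"tz": -0.03,"ax": 0,"ay": 0,"az": 0,"jaw": 190},{"tx": 0,"ty": 0,"tz": -0.04,"ax": 0,"ay": 0,"az": 0,"jaw": 150},{"tx": 0,"ty": 0,"tz": 0,"ax": 0,"ay": 0,"az": 0,"jaw": 150}])

```text
time: 9.0
tool_pos: [0.4877, 0.4003, 0.1317]
tool_rot: [0.0, 0.98, 0.199, -0.003]
contact_force: [1.4, 0.5, 0.9]
gripper_width: 0.414
```

```bash
python3 d.py white 0.15
python3 - <<'E'
from plant import manip
import cv2,numpy as np
f=manip.grab_frame("wrist");cv2.imwrite("pics/w6.png",f["color"][:,:,::-1]);np.savez("w6.npz",**f)
E
```

```text
t 9.0 pos [0.4877 0.4003 0.1317] F [1.4 0.5 0.9] w 0.414
turn [-0.05  0.31 -0.85]  shift(now) [-0.1836  0.0461 -0.0173]  shift(after turn) [-0.1842  0.0433 -0.0183]
```

View pics/w6.png

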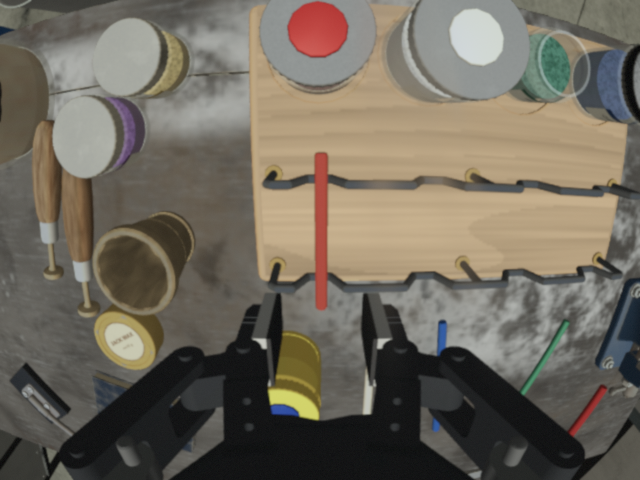

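```bash
cat >> h.py <<'E'
def rest(X,O=(.535,.2957),yaw=22.95):
    a=np.radians(yaw);d=np.asarray(X)[:2]-O;return np.array([np.cos(a)*d[0]+np.sin(a)*d[1],-np.sin(a)*d[0]+np.cos(a)*d[1]])
E
python3 - <<'E'
from h import *
import cv2
im=cv2.imread("pics/w6.png")
cv2.imwrite("pics/c6.png",cv2.resize(im[140:320,255:395],None,fx=3.3,fy=3.3,interpolation=cv2.INTER_CUBIC))
_,K,R,t=load("w6.npz")
for p,z in[((321,153),.043),((321,308),.043)]: print(rest(fish(p,z,K,R,t)).round(4))
E
```

```text
[0.0544 0.1146]
[-0.0552  0.1147]
```

View pics/c6.png

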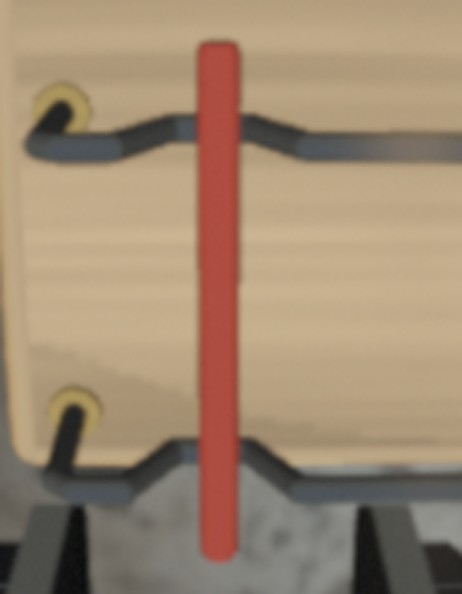

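Run:
```python
from h import *
_,K,R,t=load("w6.npz")
for p in[(309,178.8),(330,178.8),(309,276),(330,276)]: print(rest(fish(p,.036,K,R,t)).round(4))
_,K,R,t=load("top0.npz")
j=unproj((206,337),.08,K,R,t);w=np.array([.3367,.2863]);a=np.radians(23.8);d=j[:2]-w
print(j,"along",d@[np.cos(a),np.sin(a)],"perp",d@[-np.sin(a),np.cos(a)])
```

```text
[0.0367 0.1224]
[0.0367 0.1088]
[-0.0329  0.1232]
[-0.0329  0.1083]
[0.35644171 0.37505113 0.08      ] along 0.05387796996081686 perp 0.0732370290502657
```

```bash
sed -i 's/^ Pred=.*/ Pwhite=(.5088,.3267,22.95),Pgreen=(.5513,.2622,22.95),Pblue=(.5809,.1922,22.95))/; s/white=(.3367,.2863/white=(.3239,.2806/' d.py; python3 d.py white 0.15
```

```text
t 9.05 pos [0.4861 0.3992 0.1284] F [-0.4  1.1 -0.3] w 0.41
turn [-0.01  0.6  -0.86]  shift(now) [-0.1958  0.046  -0.0196]  shift(after turn) [-0.1963  0.0431 -0.0216]
```

Emit:
move_arm(rows=[{"tx": 0,"ty": 0,"tz": -0.03,"ax": 0,"ay": 0.3,"az": -0.8,"jaw": 140},{"tx": -0.04,"ty": 0.009,"tz": 0,"ax": 0,"ay": 0,"az": 0,"jaw": 140},{"tx": -0.04,"ty": 0.009,"tz": 0,"ax": 0,"ay": 0,"az": 0,"jaw": 140},{"tx": -0.04,"ty": 0.009,"tz": 0,"ax": 0,"ay": 0,"az": 0,"jaw": 140},{"tx": -0.04,"ty": 0.009,"tz": 0,"ax": 0,"ay": 0,"az": 0,"jaw": 140},{"tx": -0.03,"ty": 0.008,"tz": 0.01,"ax": 0,"ay": 0,"az": 0,"jaw": 140},{"tx": 0,"ty": 0,"tz": 0,"ax": 0,"ay": 0,"az": 0,"jaw": 140}])

```text
time: 9.75
tool_pos: [0.3213, 0.2762, 0.1406]
tool_rot: [0.003, 0.979, 0.206, -0.009]
contact_force: [-0.2, 0.6, -0.4]
gripper_width: 0.452
```

```bash
python3 d.py white 0.11
python3 - <<'E'
from plant import manip
import cv2,numpy as np
f=manip.grab_frame("wrist");cv2.imwrite("pics/w7.png",f["color"][:,:,::-1]);np.savez("w7.npz",**f)
E
```

```text
t 9.75 pos [0.3213 0.2762 0.1406] F [-0.2  0.6 -0.4] w 0.452
turn [ 0.11  1.07 -0.02]  shift(now) [ 0.0047 -0.003   0.0305]  shift(after turn) [ 0.0042 -0.0029  0.0306]
```

View pics/w7.png

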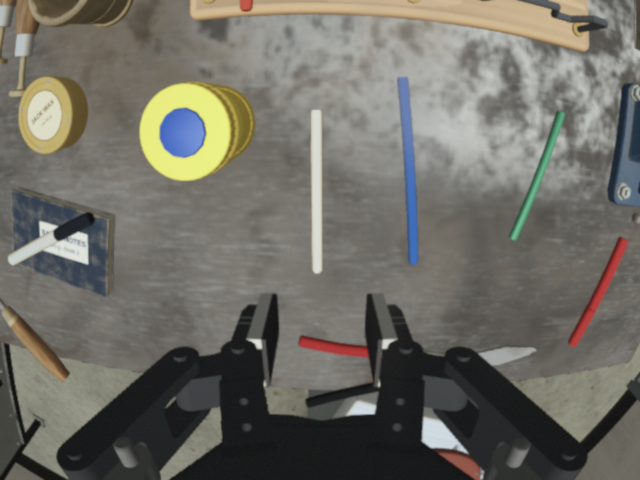

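Run:
```python
from h import *
_,K,R,t=load("w7.npz")
def c(a,b):
    a=fish(a,.004,K,R,t);b=fish(b,.004,K,R,t);print(((a+b)/2).round(4),np.linalg.norm(a-b).round(4),np.degrees(np.arctan2(*(a-b)[1::-1])).round(2))
c((316.5,110),(317,272));c((403,77),(414,264));c((560,112),(514,239))
```

```text
[0.3355 0.2856 0.004 ] 0.1304 23.71
[0.3799 0.2258 0.004 ] 0.1513 30.41
[0.431  0.1205 0.004 ] 0.1193 8.01
```

Emit:
move_arm(rows=[{"tx": 0.004,"ty": -0.003,"tz": 0.015,"ax": 0.1,"ay": 1.0,"az": 0,"jaw": 150},{"tx": 0,"ty": 0,"tz": 0,"ax": 0,"ay": 0,"az": 0,"jaw": 150},{"tx": 0,"ty": 0,"tz": 0.015,"ax": 0,"ay": 0,"az": 0,"jaw": 150},{"tx": 0,"ty": 0,"tz": 0,"ax": 0,"ay": 0,"az": 0,"jaw": 150},{"tx": 0,"ty": 0,"tz": 0.015,"ax": 0,"ay": 0,"az": 0,"jaw": 150},{"tx": 0,"ty": 0,"tz": 0,"ax": 0,"ay": 0,"az": 0,"jaw": 150}])

```text
time: 10.4
tool_pos: [0.3308, 0.2849, 0.1]
tool_rot: [-0.001, 0.979, 0.206, 0.003]
contact_force: [-1.8, 0.5, 0.6]
gripper_width: 0.412
```

```bash
python3 d.py white 0.004
```

```text
t 10.4 pos [0.3308 0.2849 0.1   ] F [-1.8  0.5  0.6] w 0.412
turn [-0.06 -0.38 -0.04]  shift(now) [-0.0087  0.0013  0.0959]  shift(after turn) [-0.0081  0.0012  0.096 ]
```

Emit:
move_arm(rows=[{"tx": -0.008,"ty": 0.001,"tz": 0.02,"ax": 0,"ay": -0.4,"az": 0,"jaw": 150},{"tx": 0,"ty": 0,"tz": 0,"ax": 0,"ay": 0,"az": 0,"jaw": 150},{"tx": 0,"ty": 0,"tz": 0.02,"ax": 0,"ay": 0,"az": 0,"jaw": 150},{"tx": 0,"ty": 0,"tz": 0,"ax": 0,"ay": 0,"az": 0,"jaw": 150}])

```text
time: 10.8
tool_pos: [0.3292, 0.2839, 0.0662]
tool_rot: [-0.002, 0.979, 0.206, 0.004]
contact_force: [-1.2, -0.1, -0.9]
gripper_width: 0.417
```

```bash
python3 d.py white 0.004
```

```text
t 10.8 pos [0.3292 0.2839 0.0662] F [-1.2 -0.1 -0.9] w 0.417
turn [-0.12 -0.48 -0.04]  shift(now) [-0.0067  0.001   0.0621]  shift(after turn) [-0.0062  0.0009  0.0622]
```

Emit:
move_arm(rows=[{"tx": -0.007,"ty": 0.001,"tz": 0.02,"ax": -0.1,"ay": -0.5,"az": 0,"jaw": 150},{"tx": 0,"ty": 0,"tz": 0,"ax": 0,"ay": 0,"az": 0,"jaw": 150},{"tx": -0.003,"ty": 0,"tz": 0.015,"ax": 0,"ay": -0.2,"az": 0,"jaw": 150},{"tx": 0,"ty": 0,"tz": 0,"ax": 0,"ay": 0,"az": 0,"jaw": 150},{"tx": -0.002,"ty": 0,"tz": 0.01,"ax": 0,"ay": -0.2,"az": 0,"jaw": 150},{"tx": 0,"ty": 0,"tz": 0,"ax": 0,"ay": 0,"az": 0,"jaw": 150}])

```text
time: 11.4
tool_pos: [0.3255, 0.2825, 0.0288]
tool_rot: [-0.002, 0.979, 0.206, 0.003]
contact_force: [-1.0, -0.5, 0.3]
gripper_width: 0.415
```

```bash
python3 d.py white 0.004
```

```text
t 11.4 pos [0.3255 0.2825 0.0288] F [-1.  -0.5  0.3] w 0.415
turn [-0.13 -0.38 -0.03]  shift(now) [-0.0024  0.0011  0.0248]  shift(after turn) [-0.0023  0.001   0.0248]
```

Emit:
move_arm(rows=[{"tx": -0.003,"ty": 0.001,"tz": 0.012,"ax": -0.1,"ay": -0.5,"az": 0,"jaw": 160},{"tx": 0,"ty": 0,"tz": 0,"ax": 0,"ay": 0,"az": 0,"jaw": 160},{"tx": -0.001,"ty": 0.001,"tz": 0.01,"ax": 0,"ay": -0.2,"az": 0,"jaw": 160},{"tx": 0,"ty": 0,"tz": 0,"ax": 0,"ay": 0,"az": 0,"jaw": 160}])

```text
time: 11.8
tool_pos: [0.3227, 0.2789, 0.0052]
tool_rot: [0.0, 0.979, 0.206, -0.003]
contact_force: [-0.2, 0.3, -0.7]
gripper_width: 0.374
```

```bash
python3 d.py white 0.004
```

```text
t 11.8 pos [0.3227 0.2789 0.0052] F [-0.2  0.3 -0.7] w 0.374
turn [-0.02  0.35 -0.03]  shift(now) [ 0.0017 -0.0011  0.0012]  shift(after turn) [ 0.0017 -0.0011  0.0012]
```

Emit:
move_arm(rows=[{"tx": 0.001,"ty": -0.001,"tz": 0.001,"ax": 0,"ay": 0.3,"az": 0,"jaw": 200},{"tx": 0,"ty": 0,"tz": 0,"ax": 0,"ay": 0,"az": 0,"jaw": 255},{"tx": 0,"ty": 0,"tz": 0,"ax": 0,"ay": 0,"az": 0,"jaw": 255},{"tx": 0,"ty": 0,"tz": 0,"ax": 0,"ay": 0,"az": 0,"jaw": 255},{"tx": 0,"ty": 0,"tz": 0,"ax": 0,"ay": 0,"az": 0,"jaw": 255}])

```text
time: 12.3
tool_pos: [0.3236, 0.2805, 0.0043]
tool_rot: [-0.0, 0.979, 0.206, -0.0]
contact_force: [0.5, 0.9, -0.7]
gripper_width: 0.053
```

```bash
python3 d.py white 0.004
```

```text
t 12.3 pos [0.3236 0.2805 0.0043] F [ 0.5  0.9 -0.7] w 0.053
turn [-0.02  0.   -0.03]  shift(now) [0.0003 0.0001 0.0003]  shift(after turn) [0.0003 0.0001 0.0003]
```

Emit:
move_arm(rows=[{"tx": 0,"ty": 0,"tz": -0.01,"ax": 0,"ay": 0,"az": 0,"jaw": 255},{"tx": 0.001,"ty": 0,"tz": -0.03,"ax": 0,"ay": 0,"az": 0,"jaw": 255},{"tx": 0.002,"ty": 0,"tz": -0.04,"ax": 0,"ay": 0,"az": 0,"jaw": 255},{"tx": 0.003,"ty": 0,"tz": -0.04,"ax": 0,"ay": 0,"az": 0,"jaw": 255},{"tx": 0.003,"ty": 0,"tz": -0.04,"ax": 0,"ay": 0,"az": 0,"jaw": 255},{"tx": 0,"ty": 0,"tz": 0,"ax": 0,"ay": 0,"az": 0,"jaw": 255}])

```text
time: 12.9
tool_pos: [0.331, 0.2835, 0.1728]
tool_rot: [0.0, 0.979, 0.206, -0.001]
contact_force: [0.2, 0.6, -0.2]
gripper_width: 0.052
```

```bash
python3 d.py Pwhite 0.15
python3 - <<'E'
from plant import manip
import cv2,numpy as np
f=manip.grab_frame("wrist");cv2.imwrite("pics/w8.png",f["color"][:,:,::-1]);np.savez("w8.npz",**f)
E
```

```text
t 12.9 pos [0.331  0.2835 0.1728] F [ 0.2  0.6 -0.2] w 0.052
turn [-0.01  0.06  0.82]  shift(now) [0.1801 0.0322 0.0226]  shift(after turn) [0.1806 0.0296 0.0228]
```

View pics/w8.png

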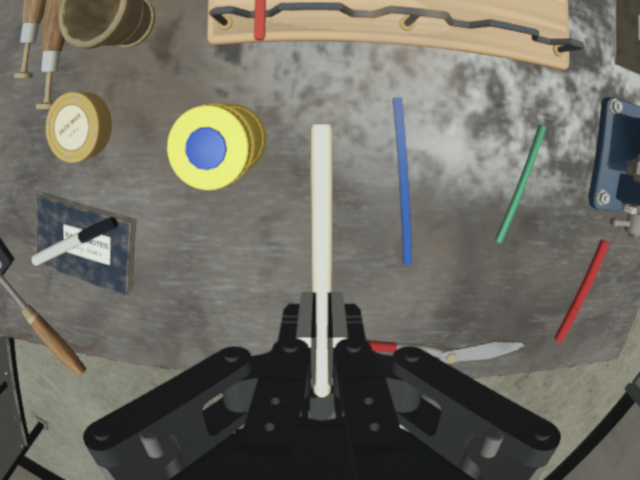

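White cane (321,125)–(321,392) is held straight, and the look-alike is undisturbed. Moving it over its groove.

Emit:
move_arm(rows=[{"tx": 0.035,"ty": 0.006,"tz": 0,"ax": 0,"ay": 0,"az": 0.8,"jaw": 255},{"tx": 0.035,"ty": 0.006,"tz": 0,"ax": 0,"ay": 0,"az": 0,"jaw": 255},{"tx": 0.035,"ty": 0.006,"tz": 0,"ax": 0,"ay": 0,"az": 0,"jaw": 255},{"tx": 0.035,"ty": 0.006,"tz": 0,"ax": 0,"ay": 0,"az": 0,"jaw": 255},{"tx": 0.035,"ty": 0.006,"tz": 0,"ax": 0,"ay": 0,"az": 0,"jaw": 255},{"tx": 0,"ty": 0,"tz": 0,"ax": 0,"ay": 0,"az": 0,"jaw": 255}])

```text
time: 13.55
tool_pos: [0.5025, 0.3228, 0.16]
tool_rot: [0.002, 0.98, 0.2, -0.009]
contact_force: [-0.6, -0.1, -0.7]
gripper_width: 0.05
```

```bash
python3 d.py Pwhite 0.11
```

```text
t 13.55 pos [0.5025 0.3228 0.16  ] F [-0.6 -0.1 -0.7] w 0.05
turn [0.05 1.01 0.08]  shift(now) [ 0.0082 -0.0012  0.0498]  shift(after turn) [ 0.0073 -0.0012  0.05  ]
```

Emit:
move_arm(rows=[{"tx": 0.007,"ty": -0.001,"tz": 0.015,"ax": 0,"ay": 1.0,"az": 0.1,"jaw": 255},{"tx": 0,"ty": 0,"tz": 0,"ax": 0,"ay": 0,"az": 0,"jaw": 255},{"tx": -0.002,"ty": 0,"tz": 0.015,"ax": 0,"ay": -0.2,"az": 0,"jaw": 255},{"tx": 0,"ty": 0,"tz": 0,"ax": 0,"ay": 0,"az": 0,"jaw": 255},{"tx": -0.002,"ty": 0,"tz": 0.015,"ax": 0,"ay": -0.2,"az": 0,"jaw": 255},{"tx": 0,"ty": 0,"tz": 0,"ax": 0,"ay": 0,"az": 0,"jaw": 255}])

```text
time: 14.15
tool_pos: [0.4987, 0.3226, 0.1081]
tool_rot: [0.002, 0.98, 0.199, -0.009]
contact_force: [-0.1, 0.4, -2.5]
gripper_width: 0.056
```

```bash
python3 d.py Pwhite 0.043
python3 - <<'E'
from plant import manip
import cv2,numpy as np
f=manip.grab_frame("wrist");cv2.imwrite("pics/w9.png",f["color"][:,:,::-1]);np.savez("w9.npz",**f)
E
```

```text
t 14.15 pos [0.4987 0.3226 0.1081] F [-0.1  0.4 -2.5] w 0.056
turn [0.05 1.06 0.  ]  shift(now) [0.0121 0.0001 0.0649]  shift(after turn) [0.0109 0.0002 0.0651]
```

View pics/w9.png

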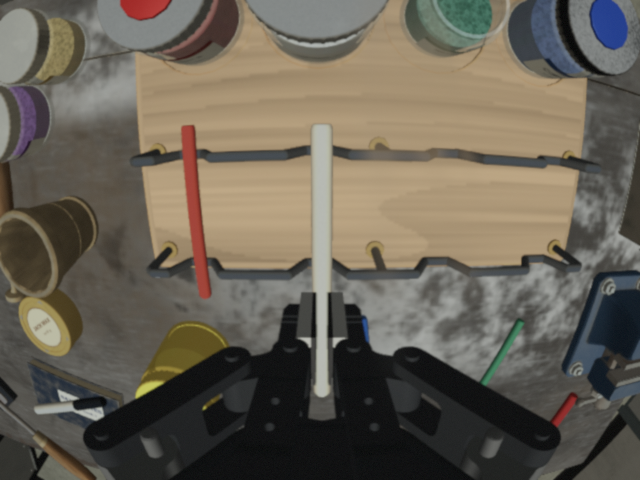

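White is above groove 2 in front of the white jar, with the notch centre at about (322,155).

Emit:
move_arm(rows=[{"tx": 0.011,"ty": 0,"tz": 0.005,"ax": 0,"ay": 1.0,"az": 0,"jaw": 255},{"tx": 0,"ty": 0,"tz": 0,"ax": 0,"ay": 0,"az": 0,"jaw": 255},{"tx": 0,"ty": 0,"tz": 0.012,"ax": 0,"ay": 0,"az": 0,"jaw": 255},{"tx": 0,"ty": 0,"tz": 0,"ax": 0,"ay": 0,"az": 0,"jaw": 255},{"tx": 0,"ty": 0,"tz": 0.012,"ax": 0,"ay": 0,"az": 0,"jaw": 255},{"tx": 0,"ty": 0,"tz": 0,"ax": 0,"ay": 0,"az": 0,"jaw": 255}])

```text
time: 14.8
tool_pos: [0.5123, 0.3285, 0.0802]
tool_rot: [-0.0, 0.98, 0.199, 0.004]
contact_force: [-0.4, -0.5, -1.5]
gripper_width: 0.054
```

```bash
python3 d.py Pwhite 0.043
```

```text
t 14.8 pos [0.5123 0.3285 0.0802] F [-0.4 -0.5 -1.5] w 0.054
turn [ 0.04 -0.41  0.01]  shift(now) [-0.0042  0.0003  0.0372]  shift(after turn) [-0.0039  0.0003  0.0372]
```

Emit:
move_arm(rows=[{"tx": -0.004,"ty": 0,"tz": 0.01,"ax": 0,"ay": -0.4,"az": 0,"jaw": 255},{"tx": 0,"ty": 0,"tz": 0,"ax": 0,"ay": 0,"az": 0,"jaw": 255},{"tx": 0,"ty": 0,"tz": 0.01,"ax": 0,"ay": 0,"az": 0,"jaw": 255},{"tx": 0,"ty": 0,"tz": 0,"ax": 0,"ay": 0,"az": 0,"jaw": 255}])

```text
time: 15.2
tool_pos: [0.5079, 0.3266, 0.0579]
tool_rot: [0.0, 0.98, 0.199, -0.001]
contact_force: [-0.0, -0.9, -0.8]
gripper_width: 0.049
```

```bash
python3 d.py Pwhite 0.043
```

```text
t 15.2 pos [0.5079 0.3266 0.0579] F [-0.  -0.9 -0.8] w 0.049
turn [0.04 0.08 0.01]  shift(now) [0.0009 0.0002 0.0149]  shift(after turn) [0.0009 0.0002 0.0149]
```

Emit:
move_arm(rows=[{"tx": 0,"ty": 0,"tz": 0.008,"ax": 0,"ay": 0,"az": 0,"jaw": 255},{"tx": 0,"ty": 0,"tz": 0,"ax": 0,"ay": 0,"az": 0,"jaw": 255},{"tx": 0,"ty": 0,"tz": 0.005,"ax": 0,"ay": 0,"az": 0,"jaw": 255},{"tx": 0,"ty": 0,"tz": 0,"ax": 0,"ay": 0,"az": 0,"jaw": 255},{"tx": 0,"ty": 0,"tz": 0.0015,"ax": 0,"ay": 0,"az": 0,"jaw": 255},{"tx": 0,"ty": 0,"tz": 0,"ax": 0,"ay": 0,"az": 0,"jaw": 255}])

```text
time: 15.8
tool_pos: [0.5088, 0.327, 0.043]
tool_rot: [0.0, 0.98, 0.199, 0.0]
contact_force: [-0.2, 0.2, 0.1]
gripper_width: 0.051
```

```bash
python3 d.py Pwhite 0.043
```

```text
t 15.8 pos [0.5088 0.327  0.043 ] F [-0.2  0.2  0.1] w 0.051
turn [ 0.03 -0.03  0.01]  shift(now) [-0.0001  0.0003  0.    ]  shift(after turn) [-0.0001  0.0003  0.    ]
```

Emit:
move_arm(rows=[{"tx": 0,"ty": 0,"tz": 0.0015,"ax": 0,"ay": 0,"az": 0,"jaw": 255},{"tx": 0,"ty": 0,"tz": 0,"ax": 0,"ay": 0,"az": 0,"jaw": 255},{"tx": 0,"ty": 0,"tz": 0,"ax": 0,"ay": 0,"az": 0,"jaw": 255}])

```text
time: 16.1
tool_pos: [0.5094, 0.3274, 0.0431]
tool_rot: [0.0, 0.98, 0.199, 0.001]
contact_force: [0.9, -1.1, -0.2]
gripper_width: 0.052
```

Emit:
move_arm(rows=[{"tx": 0,"ty": 0,"tz": 0.0015,"ax": 0,"ay": 0,"az": 0,"jaw": 255},{"tx": 0,"ty": 0,"tz": 0,"ax": 0,"ay": 0,"az": 0,"jaw": 255}])

```text
time: 16.3
tool_pos: [0.5097, 0.3276, 0.0429]
tool_rot: [0.0, 0.98, 0.199, 0.001]
contact_force: [0.2, -0.3, -0.1]
gripper_width: 0.048
```

Emit:
move_arm(rows=[{"tx": -0.001,"ty": 0,"tz": 0.002,"ax": 0,"ay": 0,"az": 0,"jaw": 255},{"tx": 0,"ty": 0,"tz": 0.001,"ax": 0,"ay": 0,"az": 0,"jaw": 255}])

```text
time: 16.5
tool_pos: [0.5099, 0.3277, 0.0427]
tool_rot: [-0.0, 0.98, 0.199, 0.002]
contact_force: [-4.0, -1.8, 6.5]
gripper_width: 0.052
```

Seated (6.5 N upward). Release and lift.

Emit:
move_arm(rows=[{"tx": 0,"ty": 0,"tz": 0,"ax": 0,"ay": 0,"az": 0,"jaw": 225},{"tx": 0,"ty": 0,"tz": 0,"ax": 0,"ay": 0,"az": 0,"jaw": 200},{"tx": 0,"ty": 0,"tz": 0,"ax": 0,"ay": 0,"az": 0,"jaw": 190},{"tx": 0,"ty": 0,"tz": 0,"ax": 0,"ay": 0,"az": 0,"jaw": 190},{"tx": 0,"ty": 0,"tz": -0.02,"ax": 0,"ay": 0,"az": 0,"jaw": 190},{"tx": 0,"ty": 0,"tz": -0.03,"ax": 0,"ay": 0,"az": 0,"jaw": 190},{"tx": 0,"ty": 0,"tz": -0.04,"ax": 0,"ay": 0,"az": 0,"jaw": 150},{"tx": 0,"ty": 0,"tz": 0,"ax": 0,"ay": 0,"az": 0,"jaw": 150}])

```text
time: 17.3
tool_pos: [0.5075, 0.3265, 0.1308]
tool_rot: [0.001, 0.98, 0.199, -0.001]
contact_force: [0.1, -0.0, 0.3]
gripper_width: 0.411
```

```bash
python3 d.py blue 0.15
python3 - <<'E'
from plant import manip
import cv2,numpy as np
f=manip.grab_frame("wrist");cv2.imwrite("pics/w10.png",f["color"][:,:,::-1]);np.savez("w10.npz",**f)
E
```

```text
t 17.3 pos [0.5075 0.3265 0.1308] F [ 0.1 -0.   0.3] w 0.411
turn [ 0.04  0.16 -7.54]  shift(now) [-0.1562  0.0425 -0.0188]  shift(after turn) [-0.1603  0.0216 -0.0192]
```

View pics/w10.png

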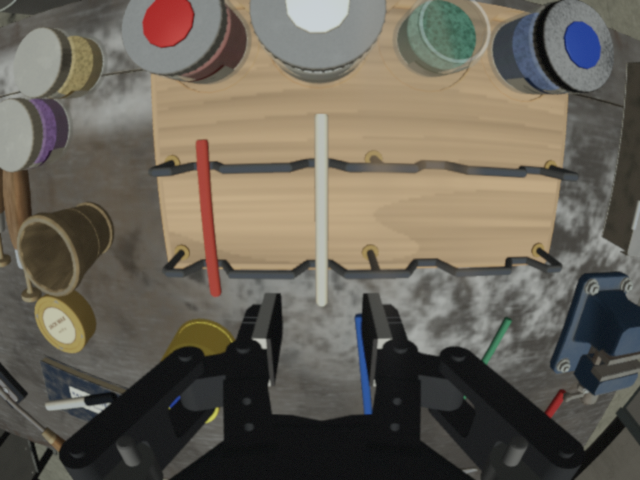

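Run:
```python
from h import *
import cv2
_,K,R,t=load("w10.npz")
im=cv2.imread("pics/w10.png")
cv2.imwrite("pics/c10.png",cv2.resize(im[100:310,180:400],None,fx=2.8,fy=2.8,interpolation=cv2.INTER_CUBIC))
for p,z in[((321,114),.043),((321,305),.043)]: print(rest(fish(p,z,K,R,t)).round(4))
```

```text
[0.0685 0.0388]
[-0.0624  0.0389]
```

View pics/c10.png

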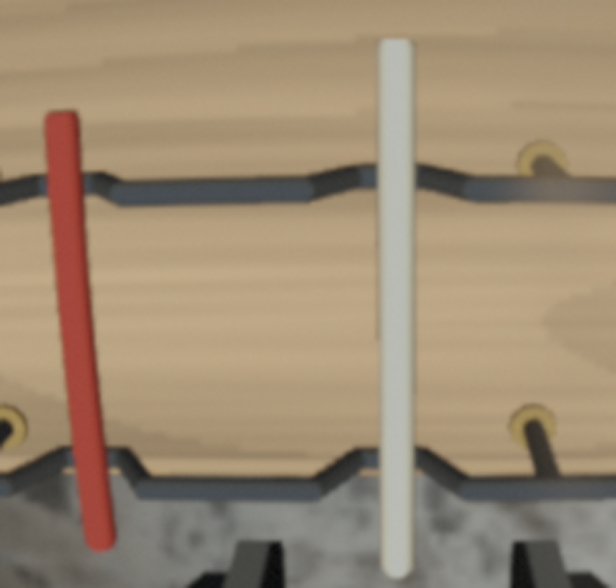

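Emit:
move_arm(rows=[{"tx": 0,"ty": 0,"tz": -0.02,"ax": 0,"ay": 0,"az": -7.5,"jaw": 140},{"tx": -0.035,"ty": 0.005,"tz": 0,"ax": 0,"ay": 0,"az": 0,"jaw": 140},{"tx": -0.04,"ty": 0.005,"tz": 0,"ax": 0,"ay": 0,"az": 0,"jaw": 140},{"tx": -0.04,"ty": 0.005,"tz": 0,"ax": 0,"ay": 0,"az": 0,"jaw": 140},{"tx": -0.035,"ty": 0.005,"tz": 0.02,"ax": 0,"ay": 0,"az": 0,"jaw": 140},{"tx": 0,"ty": 0,"tz": 0,"ax": 0,"ay": 0,"az": 0,"jaw": 140}])

```text
time: 17.95
tool_pos: [0.3776, 0.2266, 0.1184]
tool_rot: [0.002, 0.964, 0.266, -0.012]
contact_force: [0.2, 0.1, -0.8]
gripper_width: 0.447
```

```bash
python3 d.py blue 0.004
```

```text
t 17.95 pos [0.3776 0.2266 0.1184] F [ 0.2  0.1 -0.8] w 0.447
turn [-0.1   1.37  0.32]  shift(now) [0.005  0.0016 0.1143]  shift(after turn) [0.0023 0.0014 0.1144]
```

White is seated in both notches at (321,162) and (321,263), about 1 mm off centre. Now blue.

Emit:
move_arm(rows=[{"tx": 0.003,"ty": 0.001,"tz": 0.02,"ax": 0,"ay": 1.2,"az": 0.3,"jaw": 150},{"tx": 0,"ty": 0,"tz": 0,"ax": 0,"ay": 0,"az": 0,"jaw": 150},{"tx": 0,"ty": 0,"tz": 0.02,"ax": 0,"ay": 0,"az": 0,"jaw": 150},{"tx": 0,"ty": 0,"tz": 0,"ax": 0,"ay": 0,"az": 0,"jaw": 150},{"tx": 0,"ty": 0,"tz": 0.02,"ax": 0,"ay": 0,"az": 0,"jaw": 150},{"tx": 0,"ty": 0,"tz": 0,"ax": 0,"ay": 0,"az": 0,"jaw": 150}])

```text
time: 18.55
tool_pos: [0.3813, 0.2278, 0.0577]
tool_rot: [-0.001, 0.965, 0.263, -0.002]
contact_force: [-0.8, 0.6, -0.1]
gripper_width: 0.41
```

```bash
python3 d.py blue 0.004
```

```text
t 18.55 pos [0.3813 0.2278 0.0577] F [-0.8  0.6 -0.1] w 0.41
turn [-0.12  0.18  0.01]  shift(now) [-0.0014  0.0007  0.0537]  shift(after turn) [-0.0015  0.0006  0.0537]
```

Emit:
move_arm(rows=[{"tx": -0.001,"ty": 0.001,"tz": 0.02,"ax": 0,"ay": 0,"az": 0,"jaw": 150},{"tx": 0,"ty": 0,"tz": 0,"ax": 0,"ay": 0,"az": 0,"jaw": 150},{"tx": 0,"ty": 0,"tz": 0.015,"ax": 0,"ay": 0,"az": 0,"jaw": 150},{"tx": 0,"ty": 0,"tz": 0,"ax": 0,"ay": 0,"az": 0,"jaw": 150}])

```text
time: 18.95
tool_pos: [0.387, 0.2293, 0.03]
tool_rot: [-0.001, 0.965, 0.263, 0.003]
contact_force: [-0.9, -0.1, 1.1]
gripper_width: 0.41
```

```bash
python3 d.py blue 0.004
```

```text
t 18.95 pos [0.387  0.2293 0.03  ] F [-0.9 -0.1  1.1] w 0.41
turn [-0.04 -0.36  0.05]  shift(now) [-0.0074 -0.001   0.026 ]  shift(after turn) [-0.0072 -0.0011  0.026 ]
```

Emit:
move_arm(rows=[{"tx": -0.007,"ty": -0.001,"tz": 0.006,"ax": 0,"ay": -0.4,"az": 0,"jaw": 150},{"tx": 0,"ty": 0,"tz": 0,"ax": 0,"ay": 0,"az": 0,"jaw": 150},{"tx": -0.001,"ty": 0,"tz": 0.01,"ax": 0,"ay": 0,"az": 0,"jaw": 160},{"tx": 0,"ty": 0,"tz": 0,"ax": 0,"ay": 0,"az": 0,"jaw": 160}])

```text
time: 19.35
tool_pos: [0.3828, 0.2275, 0.0183]
tool_rot: [-0.001, 0.965, 0.264, 0.003]
contact_force: [0.1, 0.3, 0.4]
gripper_width: 0.375
```

```bash
python3 d.py blue 0.004
```

```text
t 19.35 pos [0.3828 0.2275 0.0183] F [0.1 0.3 0.4] w 0.375
turn [ 0.03 -0.38  0.07]  shift(now) [-0.0027 -0.0004  0.0143]  shift(after turn) [-0.0026 -0.0004  0.0143]
```

Emit:
move_arm(rows=[{"tx": -0.003,"ty": 0,"tz": 0.008,"ax": 0,"ay": -0.4,"az": 0,"jaw": 160},{"tx": 0,"ty": 0,"tz": 0,"ax": 0,"ay": 0,"az": 0,"jaw": 160},{"tx": -0.001,"ty": 0,"tz": 0.006,"ax": 0,"ay": 0,"az": 0,"jaw": 160},{"tx": 0,"ty": 0,"tz": 0,"ax": 0,"ay": 0,"az": 0,"jaw": 160}])

```text
time: 19.75
tool_pos: [0.379, 0.2252, 0.003]
tool_rot: [0.0, 0.965, 0.264, -0.001]
contact_force: [0.8, -0.5, 0.2]
gripper_width: 0.371
```

```bash
python3 d.py blue 0.004
```

```text
t 19.75 pos [0.379  0.2252 0.003 ] F [ 0.8 -0.5  0.2] w 0.371
turn [0.03 0.08 0.06]  shift(now) [ 0.0018 -0.0004 -0.001 ]  shift(after turn) [ 0.0018 -0.0004 -0.001 ]
```

Emit:
move_arm(rows=[{"tx": 0.0015,"ty": 0,"tz": -0.001,"ax": 0,"ay": 0,"az": 0,"jaw": 200},{"tx": 0,"ty": 0,"tz": 0,"ax": 0,"ay": 0,"az": 0,"jaw": 255},{"tx": 0,"ty": 0,"tz": 0,"ax": 0,"ay": 0,"az": 0,"jaw": 255},{"tx": 0,"ty": 0,"tz": 0,"ax": 0,"ay": 0,"az": 0,"jaw": 255},{"tx": 0,"ty": 0,"tz": 0,"ax": 0,"ay": 0,"az": 0,"jaw": 255}])

```text
time: 20.25
tool_pos: [0.3808, 0.2262, 0.0044]
tool_rot: [0.0, 0.965, 0.264, -0.0]
contact_force: [-0.6, 0.2, -0.7]
gripper_width: 0.048
```

```bash
python3 d.py blue 0.004
```

```text
t 20.25 pos [0.3808 0.2262 0.0044] F [-0.6  0.2 -0.7] w 0.048
turn [0.03 0.05 0.06]  shift(now) [-0.0003 -0.0005  0.0004]  shift(after turn) [-0.0003 -0.0005  0.0004]
```

Emit:
move_arm(rows=[{"tx": 0,"ty": 0,"tz": -0.01,"ax": 0,"ay": 0,"az": 0,"jaw": 255},{"tx": 0.001,"ty": 0,"tz": -0.03,"ax": 0,"ay": 0,"az": 0,"jaw": 255},{"tx": 0.002,"ty": 0,"tz": -0.04,"ax": 0,"ay": 0,"az": 0,"jaw": 255},{"tx": 0.003,"ty": 0,"tz": -0.04,"ax": 0,"ay": 0,"az": 0,"jaw": 255},{"tx": 0.003,"ty": 0,"tz": -0.04,"ax": 0,"ay": 0,"az": 0,"jaw": 255},{"tx": 0,"ty": 0,"tz": 0,"ax": 0,"ay": 0,"az": 7.5,"jaw": 255},{"tx": 0,"ty": 0,"tz": 0,"ax": 0,"ay": 0,"az": 0,"jaw": 255}])

```text
time: 20.95
tool_pos: [0.3874, 0.2306, 0.1738]
tool_rot: [0.0, 0.98, 0.198, -0.001]
contact_force: [-0.4, -0.3, -0.9]
gripper_width: 0.051
```

```bash
python3 d.py Pblue 0.14
python3 - <<'E'
from plant import manip
import cv2,numpy as np
f=manip.grab_frame("wrist");cv2.imwrite("pics/w11.png",f["color"][:,:,::-1]);np.savez("w11.npz",**f)
E
```

```text
t 20.95 pos [0.3874 0.2306 0.1738] F [-0.4 -0.3 -0.9] w 0.051
turn [ 0.04  0.07 -0.07]  shift(now) [0.1634 0.1105 0.0336]  shift(after turn) [0.1632 0.1108 0.0338]
```

View pics/w11.png

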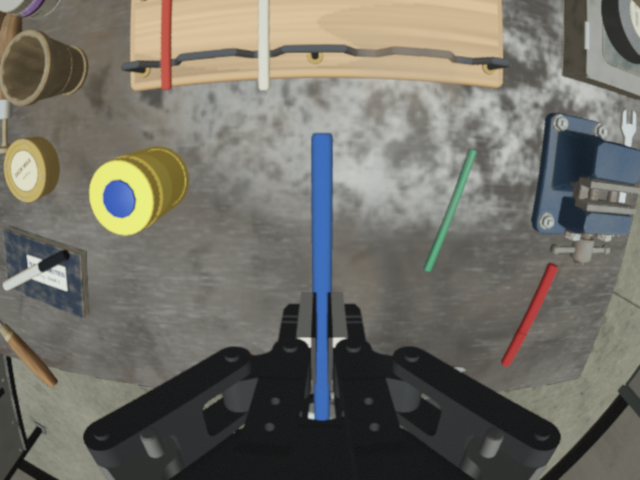

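Blue cane (321,134)–(322,418) is held straight. On to groove 4.

Emit:
move_arm(rows=[{"tx": 0.033,"ty": 0.022,"tz": 0,"ax": 0,"ay": 0,"az": 0,"jaw": 255},{"tx": 0.033,"ty": 0.022,"tz": 0,"ax": 0,"ay": 0,"az": 0,"jaw": 255},{"tx": 0.033,"ty": 0.022,"tz": 0,"ax": 0,"ay": 0,"az": 0,"jaw": 255},{"tx": 0.033,"ty": 0.022,"tz": 0,"ax": 0,"ay": 0,"az": 0,"jaw": 255},{"tx": 0.02,"ty": 0.015,"tz": 0,"ax": 0,"ay": 0,"az": 0,"jaw": 255},{"tx": 0,"ty": 0,"tz": 0,"ax": 0,"ay": 0,"az": 0,"jaw": 255}])

```text
time: 21.6
tool_pos: [0.5705, 0.1944, 0.1678]
tool_rot: [0.0, 0.978, 0.208, -0.005]
contact_force: [0.4, 0.8, -0.7]
gripper_width: 0.052
```

```bash
python3 d.py Pblue 0.11
```

```text
t 21.6 pos [0.5705 0.1944 0.1678] F [ 0.4  0.8 -0.7] w 0.052
turn [-0.1   0.51  1.1 ]  shift(now) [0.0091 0.0064 0.0577]  shift(after turn) [0.0087 0.0061 0.0578]
```

Emit:
move_arm(rows=[{"tx": 0.009,"ty": 0.006,"tz": 0.015,"ax": -0.1,"ay": 0.5,"az": 1.1,"jaw": 255},{"tx": 0,"ty": 0,"tz": 0,"ax": 0,"ay": 0,"az": 0,"jaw": 255},{"tx": 0,"ty": 0,"tz": 0.015,"ax": 0,"ay": 0,"az": 0,"jaw": 255},{"tx": 0,"ty": 0,"tz": 0,"ax": 0,"ay": 0,"az": 0,"jaw": 255},{"tx": 0,"ty": 0,"tz": 0.015,"ax": 0,"ay": 0,"az": 0,"jaw": 255},{"tx": 0,"ty": 0,"tz": 0,"ax": 0,"ay": 0,"az": 0,"jaw": 255}])

```text
time: 22.2
tool_pos: [0.5757, 0.1931, 0.1169]
tool_rot: [-0.0, 0.979, 0.203, -0.005]
contact_force: [-1.6, -0.1, -1.2]
gripper_width: 0.052
```

```bash
python3 d.py Pblue 0.043
python3 - <<'E'
from plant import manip
import cv2,numpy as np
f=manip.grab_frame("wrist");cv2.imwrite("pics/w12.png",f["color"][:,:,::-1]);np.savez("w12.npz",**f)
E
```

```text
t 22.2 pos [0.5757 0.1931 0.1169] F [-1.6 -0.1 -1.2] w 0.052
turn [-0.16  0.51  0.43]  shift(now) [0.0051 0.0031 0.0739]  shift(after turn) [0.0045 0.0028 0.0739]
```

View pics/w12.png

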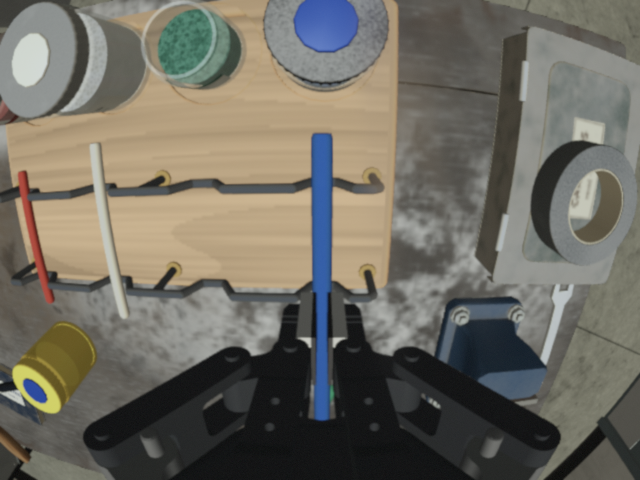

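Emit:
move_arm(rows=[{"tx": 0.005,"ty": 0.003,"tz": 0.012,"ax": -0.1,"ay": 0.5,"az": 0.4,"jaw": 255},{"tx": 0,"ty": 0,"tz": 0,"ax": 0,"ay": 0,"az": 0,"jaw": 255},{"tx": 0,"ty": 0,"tz": 0.012,"ax": 0,"ay": 0,"az": 0,"jaw": 255},{"tx": 0,"ty": 0,"tz": 0,"ax": 0,"ay": 0,"az": 0,"jaw": 255},{"tx": 0,"ty": 0,"tz": 0.012,"ax": 0,"ay": 0,"az": 0,"jaw": 255},{"tx": 0,"ty": 0,"tz": 0,"ax": 0,"ay": 0,"az": 0,"jaw": 255}])

```text
time: 22.85
tool_pos: [0.584, 0.1929, 0.0811]
tool_rot: [-0.0, 0.98, 0.199, 0.003]
contact_force: [-0.5, -1.9, -0.8]
gripper_width: 0.054
```

```bash
python3 d.py Pblue 0.043
```

```text
t 22.85 pos [0.584  0.1929 0.0811] F [-0.5 -1.9 -0.8] w 0.054
turn [ 0.01 -0.34  0.02]  shift(now) [-0.0033 -0.0006  0.038 ]  shift(after turn) [-0.0031 -0.0006  0.0381]
```

Emit:
move_arm(rows=[{"tx": -0.003,"ty": 0,"tz": 0.01,"ax": 0,"ay": -0.3,"az": 0,"jaw": 255},{"tx": 0,"ty": 0,"tz": 0,"ax": 0,"ay": 0,"az": 0,"jaw": 255},{"tx": 0,"ty": 0,"tz": 0.01,"ax": 0,"ay": 0,"az": 0,"jaw": 255},{"tx": 0,"ty": 0,"tz": 0,"ax": 0,"ay": 0,"az": 0,"jaw": 255}])

```text
time: 23.25
tool_pos: [0.5809, 0.1916, 0.0591]
tool_rot: [0.0, 0.98, 0.199, -0.0]
contact_force: [0.1, 0.2, -0.3]
gripper_width: 0.052
```

```bash
python3 d.py Pblue 0.043
```

```text
t 23.25 pos [0.5809 0.1916 0.0591] F [ 0.1  0.2 -0.3] w 0.052
turn [0.01 0.   0.02]  shift(now) [ 0.0002 -0.0006  0.0161]  shift(after turn) [ 0.0002 -0.0006  0.0161]
```

Emit:
move_arm(rows=[{"tx": 0,"ty": 0,"tz": 0.008,"ax": 0,"ay": 0,"az": 0,"jaw": 255},{"tx": 0,"ty": 0,"tz": 0,"ax": 0,"ay": 0,"az": 0,"jaw": 255},{"tx": 0,"ty": 0,"tz": 0.005,"ax": 0,"ay": 0,"az": 0,"jaw": 255},{"tx": 0,"ty": 0,"tz": 0,"ax": 0,"ay": 0,"az": 0,"jaw": 255},{"tx": 0,"ty": 0,"tz": 0.002,"ax": 0,"ay": 0,"az": 0,"jaw": 255},{"tx": 0,"ty": 0,"tz": 0,"ax": 0,"ay": 0,"az": 0,"jaw": 255}])

```text
time: 23.85
tool_pos: [0.5817, 0.1917, 0.0435]
tool_rot: [0.0, 0.98, 0.199, 0.001]
contact_force: [0.6, -0.6, -0.5]
gripper_width: 0.052
```

```bash
python3 d.py Pblue 0.043
```

```text
t 23.85 pos [0.5817 0.1917 0.0435] F [ 0.6 -0.6 -0.5] w 0.052
turn [ 0.03 -0.09  0.03]  shift(now) [-0.0006 -0.0007  0.0005]  shift(after turn) [-0.0006 -0.0007  0.0005]
```

Emit:
move_arm(rows=[{"tx": -0.001,"ty": -0.0005,"tz": 0.002,"ax": 0,"ay": 0,"az": 0,"jaw": 255},{"tx": 0,"ty": 0,"tz": 0.001,"ax": 0,"ay": 0,"az": 0,"jaw": 255}])

```text
time: 24.05
tool_pos: [0.582, 0.1919, 0.043]
tool_rot: [0.0, 0.98, 0.199, 0.002]
contact_force: [-3.7, -1.3, 4.8]
gripper_width: 0.051
```

Seated (4.8 N upward). Release.

Emit:
move_arm(rows=[{"tx": 0,"ty": 0,"tz": 0,"ax": 0,"ay": 0,"az": 0,"jaw": 225},{"tx": 0,"ty": 0,"tz": 0,"ax": 0,"ay": 0,"az": 0,"jaw": 200},{"tx": 0,"ty": 0,"tz": 0,"ax": 0,"ay": 0,"az": 0,"jaw": 190},{"tx": 0,"ty": 0,"tz": 0,"ax": 0,"ay": 0,"az": 0,"jaw": 190},{"tx": 0,"ty": 0,"tz": -0.02,"ax": 0,"ay": 0,"az": 0,"jaw": 190},{"tx": 0,"ty": 0,"tz": -0.03,"ax": 0,"ay": 0,"az": 0,"jaw": 190},{"tx": 0,"ty": 0,"tz": -0.04,"ax": 0,"ay": 0,"az": 0,"jaw": 150},{"tx": 0,"ty": 0,"tz": 0,"ax": 0,"ay": 0,"az": 0,"jaw": 150}])

```text
time: 24.85
tool_pos: [0.5801, 0.1917, 0.1334]
tool_rot: [0.0, 0.98, 0.199, -0.0]
contact_force: [0.8, 0.3, 0.6]
gripper_width: 0.409
```

```bash
sed -i 's/green=(.4313,.1212,6.5)/green=(.4312,.1209,6.9)/' d.py; python3 d.py green 0.12
python3 - <<'E'
from plant import manip
import cv2,numpy as np
f=manip.grab_frame("wrist");cv2.imwrite("pics/w13.png",f["color"][:,:,::-1]);np.savez("w13.npz",**f)
E
```

```text
t 24.85 pos [0.5801 0.1917 0.1334] F [0.8 0.3 0.6] w 0.409
turn [3.000e-02 1.000e-02 1.608e+01]  shift(now) [-0.1647  0.007   0.0134]  shift(after turn) [-0.1564  0.0524  0.0134]
```

View pics/w13.png

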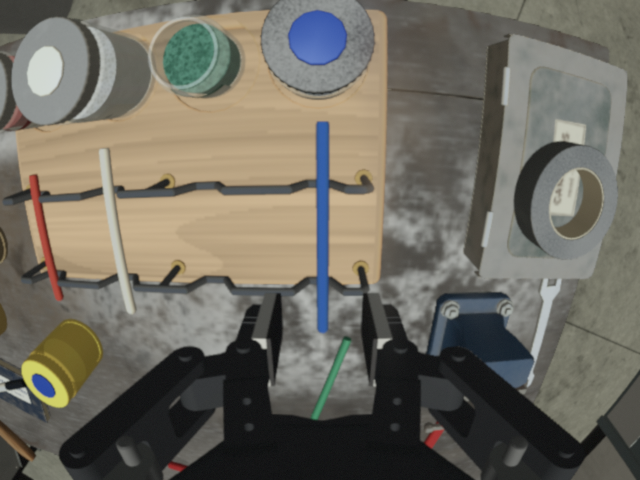

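Run:
```python
from h import *
_,K,R,t=load("w13.npz")
for p,z in[((322,122),.043),((322,332),.043)]: print(rest(fish(p,z,K,R,t)).round(4))
_,K,R,t=load("top0.npz")
g=np.array([.4312,.1209]);a=np.radians(6.9)
for p in[(386,234),(390,268),(401,284),(448,281)]:
  for z in(0.01,.07):
    d=unproj(p,z,K,R,t)[:2]-g; print(p,z,"along",(d@[np.cos(a),np.sin(a)]).round(3),"perp",(d@[-np.sin(a),np.cos(a)]).round(3))
im=cv2.imread("pics/top0.png");cv2.imwrite("pics/c14.png",cv2.resize(im[190:330,340:480],None,fx=4.2,fy=4.2,interpolation=cv2.INTER_CUBIC))
```

```text
[ 0.078  -0.1143]
[-0.0728 -0.1143]
(386, 234) 0.01 along 0.107 perp -0.069
(386, 234) 0.07 along 0.097 perp -0.061
(390, 268) 0.01 along 0.043 perp -0.068
(390, 268) 0.07 along 0.038 perp -0.06
(401, 284) 0.01 along 0.012 perp -0.084
(401, 284) 0.07 along 0.008 perp -0.075
(448, 281) 0.01 along 0.008 perp -0.17
(448, 281) 0.07 along 0.005 perp -0.155
```

View pics/c14.png

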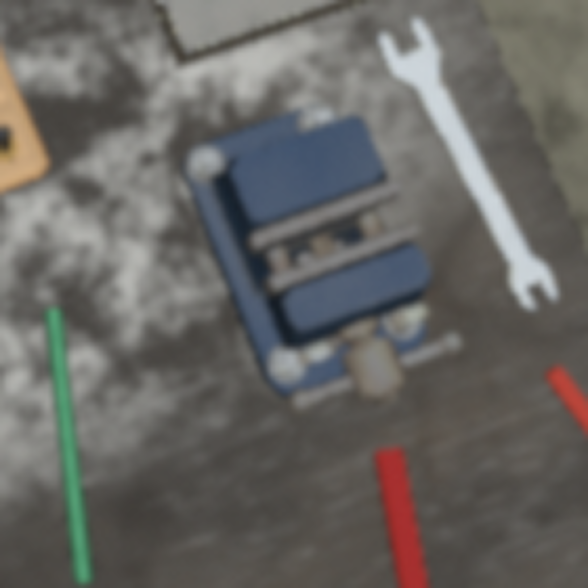

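Blue is within about 1 mm of centre. Green next. The vise is at least 60 mm clear of the grasp line.

Emit:
move_arm(rows=[{"tx": 0,"ty": 0,"tz": -0.02,"ax": 0,"ay": 0,"az": 8,"jaw": 165},{"tx": 0,"ty": 0,"tz": 0,"ax": 0,"ay": 0,"az": 8,"jaw": 165},{"tx": -0.035,"ty": 0.012,"tz": 0,"ax": 0,"ay": 0,"az": 0,"jaw": 165},{"tx": -0.04,"ty": 0.013,"tz": 0,"ax": 0,"ay": 0,"az": 0,"jaw": 165},{"tx": -0.04,"ty": 0.013,"tz": 0,"ax": 0,"ay": 0,"az": 0,"jaw": 165},{"tx": -0.03,"ty": 0.01,"tz": 0.01,"ax": 0,"ay": 0,"az": 0,"jaw": 165},{"tx": 0,"ty": 0,"tz": 0,"ax": 0,"ay": 0,"az": 0,"jaw": 165}])

```text
time: 25.6
tool_pos: [0.4293, 0.1249, 0.1296]
tool_rot: [0.002, 0.998, 0.055, -0.012]
contact_force: [-0.0, 0.5, -0.2]
gripper_width: 0.357
```

```bash
python3 d.py green 0.12
```

```text
t 25.6 pos [0.4293 0.1249 0.1296] F [-0.   0.5 -0.2] w 0.357
turn [ 0.1   1.35 -0.57]  shift(now) [0.0017 0.0042 0.0096]  shift(after turn) [0.0015 0.0042 0.0096]
```

Emit:
move_arm(rows=[{"tx": 0.0015,"ty": 0.004,"tz": 0.012,"ax": 0.1,"ay": 1.3,"az": -0.6,"jaw": 165},{"tx": 0,"ty": 0,"tz": 0,"ax": 0,"ay": 0,"az": 0,"jaw": 165}])

```text
time: 25.8
tool_pos: [0.4298, 0.1208, 0.1155]
tool_rot: [-0.0, 0.998, 0.06, -0.001]
contact_force: [-0.7, 0.6, -0.3]
gripper_width: 0.356
```

```bash
python3 d.py green 0.004
python3 - <<'E'
from plant import manip
import cv2,numpy as np
f=manip.grab_frame("wrist");cv2.imwrite("pics/w15.png",f["color"][:,:,::-1]);np.savez("w15.npz",**f)
E
```

```text
t 25.8 pos [0.4298 0.1208 0.1155] F [-0.7  0.6 -0.3] w 0.356
turn [-0.02  0.11  0.02]  shift(now) [1.600e-03 1.000e-04 1.115e-01]  shift(after turn) [1.400e-03 1.000e-04 1.115e-01]
```

View pics/w15.png

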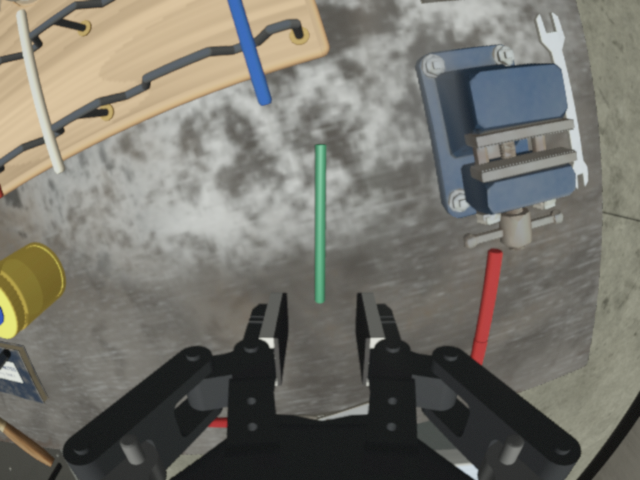

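Green cane (321,145)–(320,302) is centred between the fingers. Descending.

Run:
```python
from h import *
_,K,R,t=load("w15.npz")
a=fish((321,145),.004,K,R,t);b=fish((320.3,303),.004,K,R,t);print(((a+b)/2).round(4),np.linalg.norm(a-b).round(4),np.degrees(np.arctan2(*(a-b)[1::-1])).round(2))
```

```text
[0.4298 0.1209 0.004 ] 0.1212 6.59
```

Emit:
move_arm(rows=[{"tx": 0.001,"ty": 0,"tz": 0.02,"ax": 0,"ay": 0,"az": 0,"jaw": 165},{"tx": 0,"ty": 0,"tz": 0,"ax": 0,"ay": 0,"az": 0,"jaw": 165},{"tx": 0,"ty": 0,"tz": 0.02,"ax": 0,"ay": 0,"az": 0,"jaw": 165},{"tx": 0,"ty": 0,"tz": 0,"ax": 0,"ay": 0,"az": 0,"jaw": 165},{"tx": 0,"ty": 0,"tz": 0.02,"ax": 0,"ay": 0,"az": 0,"jaw": 165},{"tx": 0,"ty": 0,"tz": 0,"ax": 0,"ay": 0,"az": 0,"jaw": 165}])

```text
time: 26.45
tool_pos: [0.4397, 0.1234, 0.0631]
tool_rot: [-0.001, 0.998, 0.06, 0.004]
contact_force: [-1.5, -0.1, -0.2]
gripper_width: 0.349
```

```bash
python3 d.py green 0.004
```

```text
t 26.45 pos [0.4397 0.1234 0.0631] F [-1.5 -0.1 -0.2] w 0.349
turn [-0.05 -0.47  0.03]  shift(now) [-0.0092  0.0016  0.059 ]  shift(after turn) [-0.0087  0.0015  0.0591]
```

Emit:
move_arm(rows=[{"tx": -0.009,"ty": 0.001,"tz": 0.015,"ax": 0,"ay": -0.5,"az": 0,"jaw": 165},{"tx": 0,"ty": 0,"tz": 0,"ax": 0,"ay": 0,"az": 0,"jaw": 165},{"tx": -0.002,"ty": 0,"tz": 0.018,"ax": 0,"ay": -0.2,"az": 0,"jaw": 165},{"tx": 0,"ty": 0,"tz": 0,"ax": 0,"ay": 0,"az": 0,"jaw": 165}])

```text
time: 26.85
tool_pos: [0.432, 0.1216, 0.0337]
tool_rot: [-0.001, 0.998, 0.061, 0.001]
contact_force: [-1.2, -0.2, -0.2]
gripper_width: 0.355
```

```bash
python3 d.py green 0.004
```

```text
t 26.85 pos [0.432  0.1216 0.0337] F [-1.2 -0.2 -0.2] w 0.355
turn [-0.05 -0.13  0.04]  shift(now) [-0.0009  0.0006  0.0297]  shift(after turn) [-0.0008  0.0006  0.0297]
```

Emit:
move_arm(rows=[{"tx": -0.002,"ty": 0.0005,"tz": 0.013,"ax": 0,"ay": -0.1,"az": 0,"jaw": 165},{"tx": 0,"ty": 0,"tz": 0,"ax": 0,"ay": 0,"az": 0,"jaw": 165},{"tx": -0.001,"ty": 0,"tz": 0.011,"ax": 0,"ay": -0.1,"az": 0,"jaw": 165},{"tx": 0,"ty": 0,"tz": 0,"ax": 0,"ay": 0,"az": 0,"jaw": 165}])

```text
time: 27.25
tool_pos: [0.4312, 0.121, 0.011]
tool_rot: [-0.001, 0.998, 0.06, 0.002]
contact_force: [0.1, -0.0, -0.7]
gripper_width: 0.355
```

```bash
python3 d.py green 0.004
```

```text
t 27.25 pos [0.4312 0.121  0.011 ] F [ 0.1 -0.  -0.7] w 0.355
turn [-0.05 -0.19  0.04]  shift(now) [0.     0.0001 0.007 ]  shift(after turn) [0.     0.0001 0.007 ]
```

Emit:
move_arm(rows=[{"tx": -0.001,"ty": 0,"tz": 0.007,"ax": 0,"ay": -0.2,"az": 0,"jaw": 165},{"tx": 0,"ty": 0,"tz": 0,"ax": 0,"ay": 0,"az": 0,"jaw": 165}])

```text
time: 27.45
tool_pos: [0.4304, 0.1209, 0.0036]
tool_rot: [-0.0, 0.998, 0.06, -0.0]
contact_force: [-0.2, -0.6, 0.6]
gripper_width: 0.351
```

```bash
python3 d.py green 0.004
```

```text
t 27.45 pos [0.4304 0.1209 0.0036] F [-0.2 -0.6  0.6] w 0.351
turn [-0.05  0.    0.03]  shift(now) [ 0.0008  0.0001 -0.0004]  shift(after turn) [ 0.0008  0.0001 -0.0004]
```

Emit:
move_arm(rows=[{"tx": 0,"ty": 0,"tz": 0,"ax": 0,"ay": 0,"az": 0,"jaw": 200},{"tx": 0,"ty": 0,"tz": 0,"ax": 0,"ay": 0,"az": 0,"jaw": 255},{"tx": 0,"ty": 0,"tz": 0,"ax": 0,"ay": 0,"az": 0,"jaw": 255},{"tx": 0,"ty": 0,"tz": 0,"ax": 0,"ay": 0,"az": 0,"jaw": 255},{"tx": 0,"ty": 0,"tz": 0,"ax": 0,"ay": 0,"az": 0,"jaw": 255}])

```text
time: 27.95
tool_pos: [0.4309, 0.121, 0.0041]
tool_rot: [-0.0, 0.998, 0.06, 0.0]
contact_force: [0.5, -0.1, -1.5]
gripper_width: 0.059
```

```bash
python3 d.py green 0.004
```

```text
t 27.95 pos [0.4309 0.121  0.0041] F [ 0.5 -0.1 -1.5] w 0.059
turn [-0.05 -0.04  0.03]  shift(now) [0.0003 0.0001 0.0001]  shift(after turn) [0.0003 0.0001 0.0001]
```

Emit:
move_arm(rows=[{"tx": 0,"ty": 0,"tz": -0.01,"ax": 0,"ay": 0,"az": 0,"jaw": 255},{"tx": 0.001,"ty": 0,"tz": -0.03,"ax": 0,"ay": 0,"az": 0,"jaw": 255},{"tx": 0.002,"ty": 0,"tz": -0.04,"ax": 0,"ay": 0,"az": 0,"jaw": 255},{"tx": 0.003,"ty": 0,"tz": -0.04,"ax": 0,"ay": 0,"az": 0,"jaw": 255},{"tx": 0.003,"ty": 0,"tz": -0.04,"ax": 0,"ay": 0,"az": 0,"jaw": 255},{"tx": 0,"ty": 0,"tz": 0,"ax": 0,"ay": 0,"az": -8,"jaw": 255},{"tx": 0,"ty": 0,"tz": 0,"ax": 0,"ay": 0,"az": -8,"jaw": 255},{"tx": 0,"ty": 0,"tz": 0,"ax": 0,"ay": 0,"az": 0,"jaw": 255}])

```text
time: 28.75
tool_pos: [0.4397, 0.1219, 0.1764]
tool_rot: [-0.0, 0.979, 0.203, 0.002]
contact_force: [-0.6, -0.7, -0.5]
gripper_width: 0.065
```

```bash
python3 d.py Pgreen 0.14
```

```text
t 28.75 pos [0.4397 0.1219 0.1764] F [-0.6 -0.7 -0.5] w 0.065
turn [ 0.03 -0.28  0.52]  shift(now) [ 0.158  -0.0842  0.0371]  shift(after turn) [ 0.1574 -0.0857  0.0364]
```

Emit:
move_arm(rows=[{"tx": 0.033,"ty": -0.018,"tz": 0,"ax": 0,"ay": 0,"az": 0.5,"jaw": 255},{"tx": 0.033,"ty": -0.018,"tz": 0,"ax": 0,"ay": 0,"az": 0,"jaw": 255},{"tx": 0.033,"ty": -0.018,"tz": 0,"ax": 0,"ay": 0,"az": 0,"jaw": 255},{"tx": 0.033,"ty": -0.018,"tz": 0,"ax": 0,"ay": 0,"az": 0,"jaw": 255},{"tx": 0.015,"ty": -0.008,"tz": 0.01,"ax": 0,"ay": 0,"az": 0,"jaw": 255},{"tx": 0,"ty": 0,"tz": 0,"ax": 0,"ay": 0,"az": 0,"jaw": 255}])

```text
time: 29.35
tool_pos: [0.5467, 0.2565, 0.167]
tool_rot: [0.0, 0.982, 0.188, 0.002]
contact_force: [0.0, -0.2, -0.3]
gripper_width: 0.065
```

```bash
python3 d.py Pgreen 0.11
```

```text
t 29.35 pos [0.5467 0.2565 0.167 ] F [ 0.  -0.2 -0.3] w 0.065
turn [ 0.08 -0.24 -1.24]  shift(now) [ 0.0061 -0.0037  0.057 ]  shift(after turn) [ 0.0064 -0.0034  0.057 ]
```

Emit:
move_arm(rows=[{"tx": 0.006,"ty": -0.0035,"tz": 0.015,"ax": 0.1,"ay": -0.2,"az": -1.2,"jaw": 255},{"tx": 0,"ty": 0,"tz": 0,"ax": 0,"ay": 0,"az": 0,"jaw": 255},{"tx": 0,"ty": 0,"tz": 0.015,"ax": 0,"ay": 0,"az": 0,"jaw": 255},{"tx": 0,"ty": 0,"tz": 0,"ax": 0,"ay": 0,"az": 0,"jaw": 255},{"tx": 0,"ty": 0,"tz": 0.015,"ax": 0,"ay": 0,"az": 0,"jaw": 255},{"tx": 0,"ty": 0,"tz": 0,"ax": 0,"ay": 0,"az": 0,"jaw": 255}])

```text
time: 29.95
tool_pos: [0.549, 0.2594, 0.121]
tool_rot: [0.001, 0.981, 0.195, -0.001]
contact_force: [-0.7, -0.5, -1.9]
gripper_width: 0.057
```

```bash
python3 d.py Pgreen 0.043
python3 - <<'E'
from plant import manip
import cv2,numpy as np
f=manip.grab_frame("wrist");cv2.imwrite("pics/w16.png",f["color"][:,:,::-1]);np.savez("w16.npz",**f)
E
```

```text
t 29.95 pos [0.549  0.2594 0.121 ] F [-0.7 -0.5 -1.9] w 0.057
turn [ 0.04  0.08 -0.5 ]  shift(now) [ 0.0033 -0.0018  0.078 ]  shift(after turn) [ 0.0032 -0.0017  0.078 ]
```

View pics/w16.png

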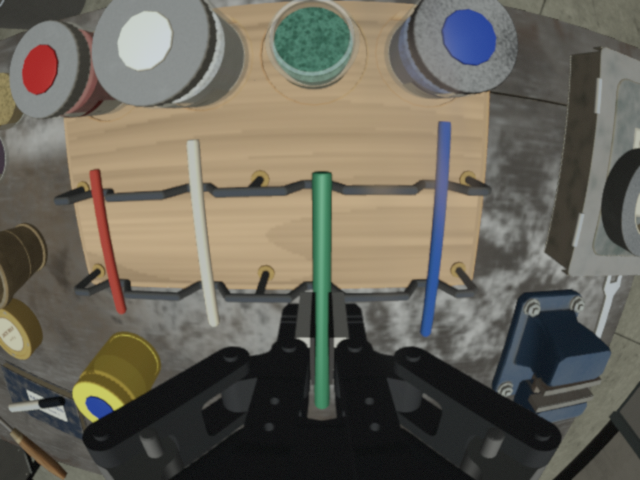

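Green (321,172)–(321,408) is above the third groove, in front of the open green jar. The neighbouring canes are clear.

Emit:
move_arm(rows=[{"tx": 0.003,"ty": -0.002,"tz": 0.012,"ax": 0,"ay": 0,"az": -0.5,"jaw": 255},{"tx": 0,"ty": 0,"tz": 0,"ax": 0,"ay": 0,"az": 0,"jaw": 255},{"tx": 0,"ty": 0,"tz": 0.012,"ax": 0,"ay": 0,"az": 0,"jaw": 255},{"tx": 0,"ty": 0,"tz": 0,"ax": 0,"ay": 0,"az": 0,"jaw": 255},{"tx": 0,"ty": 0,"tz": 0.012,"ax": 0,"ay": 0,"az": 0,"jaw": 255},{"tx": 0,"ty": 0,"tz": 0,"ax": 0,"ay": 0,"az": 0,"jaw": 255}])

```text
time: 30.6
tool_pos: [0.5531, 0.2632, 0.0848]
tool_rot: [0.0, 0.98, 0.199, 0.002]
contact_force: [-0.6, -0.5, -0.3]
gripper_width: 0.063
```

```bash
python3 d.py Pgreen 0.043
```

```text
t 30.6 pos [0.5531 0.2632 0.0848] F [-0.6 -0.5 -0.3] w 0.063
turn [ 0.07 -0.19  0.03]  shift(now) [-0.0022  0.0002  0.0417]  shift(after turn) [-0.0021  0.0002  0.0418]
```

Emit:
move_arm(rows=[{"tx": -0.003,"ty": 0,"tz": 0.012,"ax": 0,"ay": -0.2,"az": 0,"jaw": 255},{"tx": 0,"ty": 0,"tz": 0,"ax": 0,"ay": 0,"az": 0,"jaw": 255},{"tx": 0,"ty": 0,"tz": 0.012,"ax": 0,"ay": 0,"az": 0,"jaw": 255},{"tx": 0,"ty": 0,"tz": 0,"ax": 0,"ay": 0,"az": 0,"jaw": 255}])

```text
time: 31.0
tool_pos: [0.5499, 0.2618, 0.0583]
tool_rot: [0.001, 0.98, 0.199, -0.0]
contact_force: [-0.1, 0.6, -0.1]
gripper_width: 0.058
```

```bash
python3 d.py Pgreen 0.043
```

```text
t 31.0 pos [0.5499 0.2618 0.0583] F [-0.1  0.6 -0.1] w 0.058
turn [0.07 0.05 0.03]  shift(now) [0.0014 0.0002 0.0153]  shift(after turn) [0.0014 0.0002 0.0153]
```

Emit:
move_arm(rows=[{"tx": 0.001,"ty": 0,"tz": 0.008,"ax": 0,"ay": 0,"az": 0,"jaw": 255},{"tx": 0,"ty": 0,"tz": 0,"ax": 0,"ay": 0,"az": 0,"jaw": 255},{"tx": 0,"ty": 0,"tz": 0.005,"ax": 0,"ay": 0,"az": 0,"jaw": 255},{"tx": 0,"ty": 0,"tz": 0,"ax": 0,"ay": 0,"az": 0,"jaw": 255},{"tx": 0,"ty": 0,"tz": 0.002,"ax": 0,"ay": 0,"az": 0,"jaw": 255},{"tx": 0,"ty": 0,"tz": 0,"ax": 0,"ay": 0,"az": 0,"jaw": 255}])

```text
time: 31.6
tool_pos: [0.552, 0.2626, 0.043]
tool_rot: [0.001, 0.98, 0.199, 0.001]
contact_force: [0.5, 0.6, -1.0]
gripper_width: 0.059
```

Emit:
move_arm(rows=[{"tx": -0.001,"ty": 0,"tz": 0.002,"ax": 0,"ay": 0,"az": 0,"jaw": 255},{"tx": 0,"ty": 0,"tz": 0.001,"ax": 0,"ay": 0,"az": 0,"jaw": 255}])

```text
time: 31.8
tool_pos: [0.5523, 0.2627, 0.0426]
tool_rot: [0.0, 0.98, 0.199, 0.002]
contact_force: [-3.2, -1.3, 4.3]
gripper_width: 0.064
```

```bash
python3 d.py Pgreen 0.043
```

```text
t 31.8 pos [0.5523 0.2627 0.0426] F [-3.2 -1.3  4.3] w 0.064
turn [ 0.08 -0.21  0.03]  shift(now) [-0.0011  0.0001 -0.0004]  shift(after turn) [-0.0011  0.0001 -0.0004]
```

Seated. Release, lift, and back away.

Emit:
move_arm(rows=[{"tx": 0,"ty": 0,"tz": 0,"ax": 0,"ay": 0,"az": 0,"jaw": 225},{"tx": 0,"ty": 0,"tz": 0,"ax": 0,"ay": 0,"az": 0,"jaw": 200},{"tx": 0,"ty": 0,"tz": 0,"ax": 0,"ay": 0,"az": 0,"jaw": 190},{"tx": 0,"ty": 0,"tz": 0,"ax": 0,"ay": 0,"az": 0,"jaw": 190},{"tx": 0,"ty": 0,"tz": -0.02,"ax": 0,"ay": 0,"az": 0,"jaw": 190},{"tx": 0,"ty": 0,"tz": -0.03,"ax": 0,"ay": 0,"az": 0,"jaw": 190},{"tx": 0,"ty": 0,"tz": -0.04,"ax": 0,"ay": 0,"az": 0,"jaw": 150},{"tx": 0,"ty": 0,"tz": -0.04,"ax": 0,"ay": 0,"az": 0,"jaw": 150},{"tx": -0.01,"ty": 0,"tz": -0.03,"ax": 0,"ay": 0,"az": 0,"jaw": 150},{"tx": 0,"ty": 0,"tz": 0,"ax": 0,"ay": 0,"az": 0,"jaw": 150}])

```text
time: 32.8
tool_pos: [0.5404, 0.258, 0.2049]
tool_rot: [0.001, 0.98, 0.199, -0.001]
contact_force: [0.5, -0.1, 0.8]
gripper_width: 0.411
```

Run:
```python
from plant import manip
import cv2,numpy as np
f=manip.grab_frame("wrist");cv2.imwrite("pics/w17.png",f["color"][:,:,::-1]);np.savez("w17.npz",**f)
im=f["color"][:,:,::-1];cv2.imwrite("pics/c17.png",cv2.resize(im[90:310,110:470],None,fx=2.2,fy=2.2,interpolation=cv2.INTER_CUBIC))
```

```text
(no output)
```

View pics/w17.png

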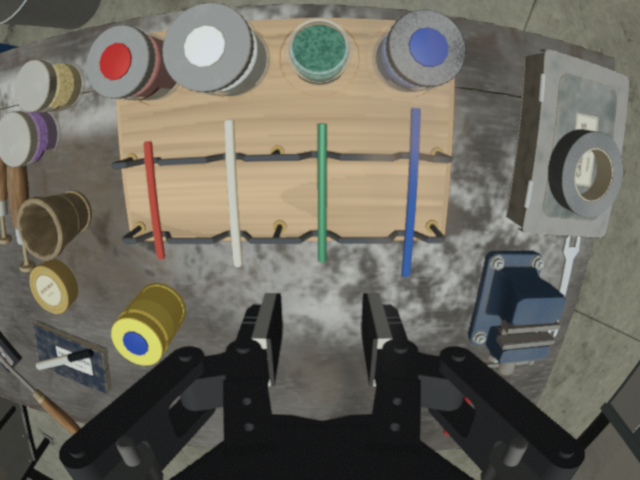

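View pics/c17.png

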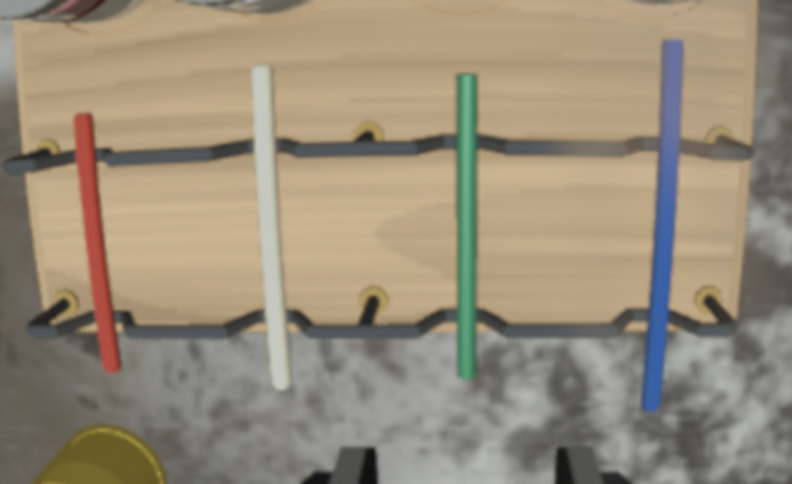

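Run:
```python
from h import *
_,K,R,t=load("w17.npz")
c=lambda x,y:(x/2.2+110,y/2.2+90)
for n,a,b in[("red",(83,114),(112,371)),("white",(261,67),(281,388)),("green",(467,74),(467,378)),("blue",(673,41),(651,410))]:
    a=rest(fish(c(*a),.043,K,R,t));b=rest(fish(c(*b),.043,K,R,t));print(n,((a+b)/2).round(4),np.linalg.norm(a-b).round(4))
for p in[(467,142),(467,316),(267,146),(277,320)]:print("wire",rest(fish(c(*p),.036,K,R,t)).round(4))
from plant import manip
f=manip.grab_frame("top");cv2.imwrite("pics/topE.png",f["color"][:,:,::-1])
f=manip.grab_frame("side");cv2.imwrite("pics/sideE.png",cv2.resize(f["color"][190:340,200:360,::-1],None,fx=4,fy=4,interpolation=cv2.INTER_CUBIC))
```

```text
red [-0.0006  0.1144] 0.11
white [0.0028 0.0387] 0.1301
green [ 0.0029 -0.0383] 0.1206
blue [ 0.0025 -0.1154] 0.1504
wire [ 0.0369 -0.0383]
wire [-0.0332 -0.0383]
wire [0.0367 0.0393]
wire [-0.0349  0.0397]
```

View pics/sideE.png

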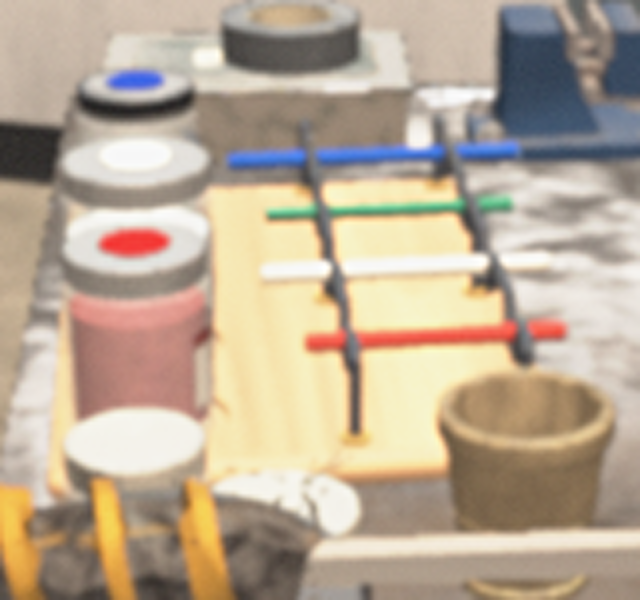

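View pics/topE.png

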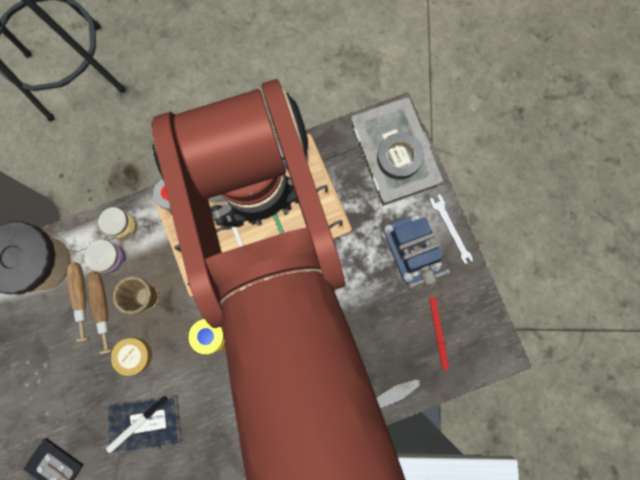

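All four canes lie across both wires, each in front of the jar of its own colour. The marker at (439,332) and the yellow jar at (206,337) haven't moved. Handing in.

Run:
```python
from plant import manip
print(manip.job_done(), manip.state()["time"])
```

```text
the job is handed in; nothing more can be done
the job is handed in; nothing more can be done
```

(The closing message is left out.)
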